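# Pack a box of four finished tartlets

## Robot

A 6-joint arm with a two-finger parallel gripper is mounted at the origin on the work surface. World frame = base frame: x ahead of the robot, y to its left, z up, the work surface at z = 0. Lengths are in m, angles in rad, forces in N, time in s.
With the tool pointing down it reaches from about 0.25 to 0.775 m from the base axis. Payload 4 kg.
Tool frame: the origin (TCP) lies at the very end of the fingers, on their centre line; the grasp point (between the pads) lies 19 mm behind it; z points along the fingers, x is the direction in which the jaws open and shut, and the axes are right-handed (so a half turn about z gives the same grasp; the last joint's range is limited). The gripper opens to 94 mm and grips with 3 to 60 N. Pads are 16 mm wide; open, the fingers measure 119 mm over their backs; the gripper's body (75 mm by 177 mm) begins 78 mm behind the grasp point.
Start: joints at [1.032, 0.087, 1.371, -0, 1.684, -0.103], TCP at [0.232, 0.499, 0.206] pointing down, gripper open.
Joint ranges: [-3.1, 3.1], [-0.76, 2.03], [0.27, 2.55], [-1.08, 4.22], [0.17, 2.65], [-2.57, 2.57]. Speed limits (rad/s): [2.79, 2.79, 3.14, 3.14, 3.14, 3.14].

## Interface

Orientations are given as [roll, pitch, yaw] about the fixed x, y, z axes, in that order (R = Rz(yaw) Ry(pitch) Rx(roll)).
In Python, from bench import robot, cams, ticket gives the robot as it stands.
- The arm moves only by the tool jog_arm, never from a script. Its argument "series" is a list of rows, each an object of numbers: "x", "y", "z": the shift along the tool's x, y, z in m; "rx", "ry", "rz": the turn, a rotation vector about the tool's x, y, z in degrees. A call has 1 to 12 rows; each row shifts and turns the pose as measured when the row begins, along the tool's axes as they then stand; what a row does not reach is not made up. A row lasts 1/12 s, in which the tool goes at most 41.7 mm and 7.16 degrees, less where a joint would pass 70% of its speed; a pose out of reach is approached as far as the arm can. A call with a gripper value outside its range is refused whole. "claw" is the opening, from 0 (shut) to 1 (fully open), set as the call begins (left out, the last holds). The fingers move at their own pace and stop on an object; the grip force is fixed at half the most. Time passes only in rows, so rows that do not move let the fingers close. It gives the time, the measured TCP pose, the force and the opening at its end, in the units of the state.
- robot.get_obs(): the state, without advancing time (a new reading comes with each control period).
- cams.snapshot(name): name is "scene" or "top" or "wrist"; returns a dict with "img" (400x640x3 uint8, red, green, blue), "mtx" (3x3 intrinsics, pixels), "origin" and "attitude" of the camera in the world. Camera axes: x right, y down, z forward; pixel columns grow to the right and rows downward; lengths in m; the calibration is good to about 2 mm. A picture is of the moment at which its call begins. There is no depth.
- ticket.close_job(): hands the job in, once; it reports no verdict.
Trained networks look in a picture, given as the dict that the camera call returned (one of the last four; its "shot" number tells which), for a name from the list of things; names that differ only in an ending like _2 or _b are one class to them, and where a whole thing is asked for, a point or a joint stands for the part that bears it (a point fixed in the world has none). Each returns a list of dicts, best first, with "p" (0 to 1); they miss things now and then, are a little off and sometimes report something else, mostly with a low value. They report only what shows in the picture. A call takes as long as a camera call.
- cams.look_for(thing, picture): "bbox" ([left, top, width, height] in pixels, round what is visible of it).
The state is a dict: "time": time; "joint_positions": joint angles; "qvel": joint speeds; "joint_torque": joint torques, N m; "tool_pos": TCP position; "ee_rot": TCP orientation; "wrist_force": force on the tool from outside, world axes, zero at the start; "wrist_torque": the same for the moment, N m; "width": finger opening in m.
Only numpy, scipy, OpenCV 4.12 (cv2) and the standard library are available. Lean on these libraries where they do the work, as an engineer would, in place of code of your own. Each camera call takes 0.05 s, during which the arm holds its last target.

## Task

Pack the customer's box: move the four finished tartlets from the baking tray into the cream carton, each upright and centred on the paper round of its own colour (chocolate zigzag on brown, red berries on red, pistachio on green, blue berries on blue). Set each one down gently, never letting it fall, and leave the plain tartlet and the overbaked one standing where they are on the tray.

Things in the scene. Friction and masses are not known exactly. Their poses are not given: they have to be found in the camera images.
- tart_choc: Tartlet, 75 g, in a silver foil cup 44 mm across (0 to 18 mm up), with an upright crust band 56 mm across (18 to 30 mm up; grip here). Topped with a dark chocolate zigzag line, 35 mm high overall: filling still shows between the strokes. Origin: centre of underside, z up; yaw does not matter. Starts upright on the dark baking tray, whose floor is 4 mm above the table.
- tart_berry: Tartlet, 75 g, in a silver foil cup 44 mm across (0 to 18 mm up), with an upright crust band 56 mm across (18 to 30 mm up; grip here). Topped with a cluster of red berries, 47 mm high overall. Origin: centre of underside, z up; yaw does not matter. Starts upright on the dark baking tray, whose floor is 4 mm above the table.
- tart_pistachio: Tartlet, 75 g, in a silver foil cup 44 mm across (0 to 18 mm up), with an upright crust band 56 mm across (18 to 30 mm up; grip here). Topped with a disc of chopped green pistachio, 38 mm high overall. Origin: centre of underside, z up; yaw does not matter. Starts upright on the dark baking tray, whose floor is 4 mm above the table.
- tart_blue: Tartlet, 75 g, in a silver foil cup 44 mm across (0 to 18 mm up), with an upright crust band 56 mm across (18 to 30 mm up; grip here). Topped with a cluster of blue berries, 49 mm high overall. Origin: centre of underside, z up; yaw does not matter. Starts upright on the dark baking tray, whose floor is 4 mm above the table.
- tart_plain: Tartlet like the others. PLAIN: pale yellow filling with no topping at all, 36 mm high overall. Stays where it is. Origin: centre of underside, z up; yaw does not matter. Tray rim 11 mm above the table. Tray things (6 tartlets, 2 metal rings and a foil cup up to 30 mm high) stand in a 3 x 3 grid within 0.13 rad of world x, y, at least 90 mm between centres.
- tart_dark: Tartlet, 75 g, in a silver foil cup 44 mm across (0 to 18 mm up), with an upright crust band 56 mm across (18 to 30 mm up; grip here). OVERBAKED: dark brown crust, brown filling, no topping, 36 mm high overall. Stays where it is. Origin: centre of underside, z up; yaw does not matter. Starts upright on the dark baking tray, whose floor is 4 mm above the table.
- round_choc: Dark brown paper round, 68 mm across, 2 mm thick, fixed in the cream carton: place of the chocolate zigzag tartlet. Origin: centre of underside, 3 mm above the table. The rounds form a 94 mm square, turned up to 0.3 rad from world x, y; carton walls, parallel to it, rise 20 mm above the table, 56 mm outside the nearest centres.
- round_berry: Red paper round, 68 mm across, 2 mm thick, fixed in the cream carton: place of the red berry tartlet. Origin: centre of underside, 3 mm above the table. The rounds form a 94 mm square, turned up to 0.3 rad from world x, y; carton walls, parallel to it, rise 20 mm above the table, 56 mm outside the nearest centres.
- round_pistachio: Green paper round, 68 mm across, 2 mm thick, fixed in the cream carton: place of the green pistachio tartlet. Origin: centre of underside, 3 mm above the table. The rounds form a 94 mm square, turned up to 0.3 rad from world x, y; carton walls, parallel to it, rise 20 mm above the table, 56 mm outside the nearest centres.
- round_blue: Blue paper round, 68 mm across, 2 mm thick, fixed in the cream carton: place of the blue berry tartlet. Origin: centre of underside, 3 mm above the table. The rounds form a 94 mm square, turned up to 0.3 rad from world x, y; carton walls, parallel to it, rise 20 mm above the table, 56 mm outside the nearest centres.

How it is judged:
At the end, for the whole second after the job is handed in: Each of the four topped tartlets stands upright (within 0.15 rad), at rest and released, on the round of its own colour, its centre within 12 mm of the round's centre; the plain and the overbaked tartlet stand upright within 15 mm of where they began (horizontal distance between tart_choc and round_choc below 0.012 m and z of tart_choc in the frame of round_choc between -0.004 and 0.008 m and angle between each of tart_choc, tart_berry, tart_pistachio, tart_blue, tart_plain, tart_dark's own z axis and vertical below 0.15 rad and linear speed of each of tart_choc, tart_berry, tart_pistachio, tart_blue below 0.02 m/s and contact force between each of tart_choc, tart_berry, tart_pistachio, tart_blue and the fingers below 0.05 N and horizontal distance between tart_berry and round_berry below 0.012 m and z of tart_berry in the frame of round_berry between -0.004 and 0.008 m and horizontal distance between tart_pistachio and round_pistachio below 0.012 m and z of tart_pistachio in the frame of round_pistachio between -0.004 and 0.008 m and horizontal distance between tart_blue and round_blue below 0.012 m and z of tart_blue in the frame of round_blue between -0.004 and 0.008 m and distance of each of tart_plain, tart_dark from where it was at the start of the episode below 0.015 m); the robot touches nothing.
It fails at once if a finished tartlet is dropped or flung: it moves faster than 0.7 m/s (a free fall of about 25 mm) while the fingers do not touch it ((linear speed of tart_choc above 0.7 m/s and contact force between tart_choc and the fingers below 0.01 N) or (linear speed of tart_berry above 0.7 m/s and contact force between tart_berry and the fingers below 0.01 N) or (linear speed of tart_pistachio above 0.7 m/s and contact force between tart_pistachio and the fingers below 0.01 N) or (linear speed of tart_blue above 0.7 m/s and contact force between tart_blue and the fingers below 0.01 N)).
It fails at once if a finished tartlet is tipped by more than 0.8 rad (angle between any of tart_choc, tart_berry, tart_pistachio, tart_blue's own z axis and vertical above 0.8 rad).
It fails at once if the plain or the overbaked tartlet is moved by more than 20 mm (distance of any of tart_plain, tart_dark from where it was at the start of the episode above 0.02 m).
It also fails if it takes over 99 s, if anything falls off the work surface, if the arm or the gripper's body presses on something with over 40 N, if the wrist force passes 120 N, or if a joint passes its speed limit or range.

## Working session

There is one attempt and no reset: what is moved stays moved. The work goes in short steps, Python scripts to look and compute and a tool call to move; the robot and the scene stay as the last step left them, time stands still between calls to the robot, and variables do not carry over. Pictures are saved under pics/ and viewed, and the job is handed in when it is done.

Besides the shell and the picture viewer there is one more tool, called after ">>>" by a JSON object that holds its "api" and its "payload". jog_arm: Moves the arm, as the interface text tells. Its arguments: {"type":"object","properties":{"series":{"type":"array","items":{"type":"object","properties":{"x":{"type":"number"},"y":{"type":"number"},"z":{"type":"number"},"rx":{"type":"number"},"ry":{"type":"number"},"rz":{"type":"number"}}}},"claw":{"type":"number"}},"required":["series"]}

```bash
ls; mkdir -p pics; python3 - <<'E'
from bench import robot,cams,ticket
import cv2,numpy as np
print(robot.get_obs())
for n in ["scene","top","wrist"]:
    s=cams.snapshot(n); cv2.imwrite(f"pics/{n}0.png",s["img"][:,:,::-1]); print(n,s["mtx"],s["origin"],s["attitude"],s["shot"])
E
```

```text
pics
{'time': 0.0, 'joint_positions': array([ 1.03192141e+00,  8.79405705e-02,  1.37223422e+00, -2.13716186e-05,
        1.68360329e+00, -1.03107277e-01]), 'qvel': array([-0.00123757,  0.00115863,  0.00142471, -0.00069077,  0.00021388,
        0.00027547]), 'joint_torque': array([-3.03057150e-04, -3.40182817e+01, -3.02432191e+01,  7.18296831e-02,
        3.31028039e-02, -1.82662502e-04]), 'tool_pos': array([0.23189059, 0.49812109, 0.20432224]), 'ee_rot': array([-3.14138885e+00,  2.17601410e-03,  1.13502653e+00]), 'wrist_force': array([-0.18134887,  0.08187995,  0.86159276]), 'wrist_torque': array([-0.01283046,  0.00493564,  0.00853464]), 'width': 0.09432715316759534}
scene [[362.3801508    0.         323.46610471]
 [  0.         362.3801508  204.13337229]
 [  0.           0.           1.        ]] [0.99171058 0.09599918 0.66853641] [-2.53328972  0.00738855  1.69666653] 1
top [[493.19174393   0.         321.94498872]
 [  0.         493.19174393 193.72551572]
 [  0.           0.           1.        ]] [0.45354139 0.05401633 1.06053299] [-3.04838817 -0.02725653 -1.58733   ] 2
wrist [[278.03929384   0.         313.26688322]
 [  0.         278.03929384 196.38061144]
 [  0.           0.           1.        ]] [0.17079874 0.52619339 0.38473036] [2.90985616 0.0030944  1.13510842] 3
```

View pics/top0.png

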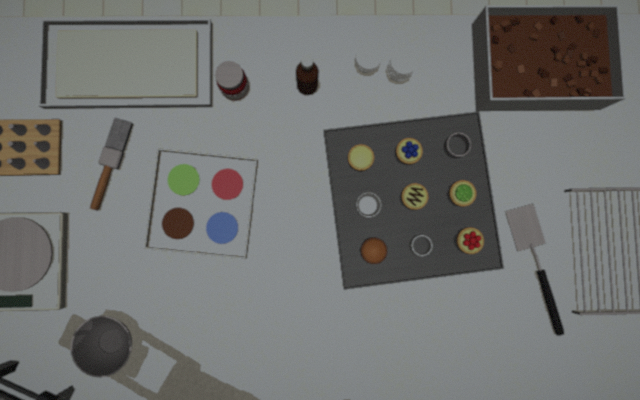

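View pics/scene0.png

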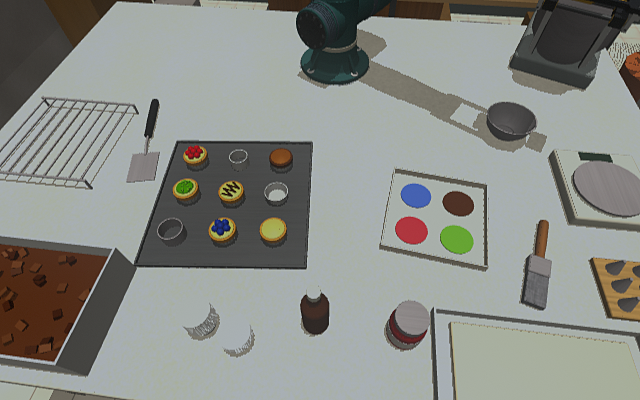

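View pics/wrist0.png

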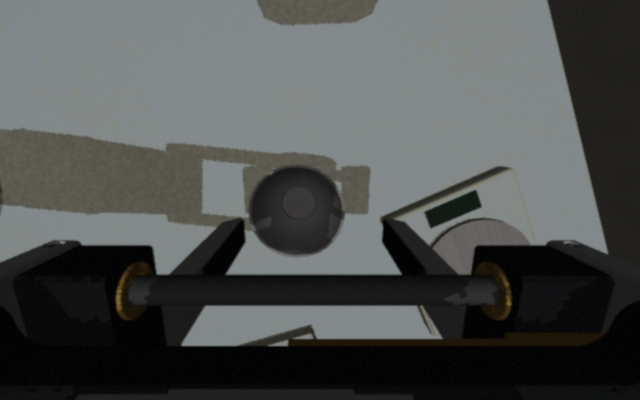

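The top view shows six tartlets: plain (361,157), blue (409,150), choc (415,196), pistachio (462,193), berry (470,240) and dark (374,250). The rounds are green (183,180), red (227,184), brown (178,223) and blue (222,228). The scene view agrees. I'll triangulate from the two views.

```bash
cat > h.py <<'E'
import numpy as np,cv2
from scipy.spatial.transform import Rotation as R
def ray(s,u,v):
    d=R.from_euler('xyz',s["attitude"]).as_matrix()@np.linalg.solve(s["mtx"],[u,v,1.]); return np.array(s["origin"]),d/np.linalg.norm(d)
def onz(s,u,v,z):
    o,d=ray(s,u,v); return o+d*(z-o[2])/d[2]
def tri(rs):
    A=sum(np.eye(3)-np.outer(d,d) for o,d in rs); b=sum((np.eye(3)-np.outer(d,d))@o for o,d in rs)
    p=np.linalg.solve(A,b); return p,max(np.linalg.norm((np.eye(3)-np.outer(d,d))@(p-o)) for o,d in rs)
def proj(s,p):
    M=R.from_euler('xyz',s["attitude"]).as_matrix(); c=s["mtx"]@(M.T@(np.array(p)-s["origin"])); return c[:2]/c[2]
NAMES=["tart_choc","tart_berry","tart_pistachio","tart_blue","tart_plain","tart_dark","round_choc","round_berry","round_pistachio","round_blue"]
E
python3 - <<'E'
from bench import robot,cams
from h import *
t=cams.snapshot("top"); s=cams.snapshot("scene")
for n in NAMES:
    a=cams.look_for(n,t); b=cams.look_for(n,s)
    print(n,[(np.round(x["bbox"]),round(x["p"],2)) for x in a[:2]],[(np.round(x["bbox"]),round(x["p"],2)) for x in b[:2]])
    if a and b:
        c=lambda x:(x["bbox"][0]+x["bbox"][2]/2,x["bbox"][1]+x["bbox"][3]/2)
        p,e=tri([ray(t,*c(a[0])),ray(s,*c(b[0]))]); z=.025 if n[0]=='t' else .005
        print("  tri",p.round(4),round(e,4),"top@z",onz(t,*c(a[0]),z)[:2].round(4),"scene@z",onz(s,*c(b[0]),z)[:2].round(4))
E
```

```text
tart_choc [(array([401., 186.,  28.,  24.]), 0.87), (array([452., 179.,  24.,  29.]), 0.51)] [(array([218., 182.,  28.,  21.]), 0.81)]
  tri [ 0.5382 -0.1733  0.0202] 0.001 top@z [ 0.538  -0.1732] scene@z [ 0.5415 -0.1703]
tart_berry [(array([457., 229.,  26.,  25.]), 0.62)] [(array([185., 145.,  26.,  26.]), 0.55)]
  tri [ 0.4442 -0.2859  0.0172] 0.0021 top@z [ 0.4448 -0.2855] scene@z [ 0.4507 -0.279 ]
tart_pistachio [(array([447., 180.,  29.,  27.]), 0.73)] [(array([173., 177.,  30.,  27.]), 0.98)]
  tri [ 0.5465 -0.2728  0.0216] 0.0009 top@z [ 0.5464 -0.2726] scene@z [ 0.5488 -0.27  ]
tart_blue [(array([398., 138.,  24.,  26.]), 0.7)] [(array([207., 218.,  29.,  25.]), 0.78)]
  tri [ 0.6388 -0.1662  0.0224] 0.0002 top@z [ 0.6384 -0.1658] scene@z [ 0.6402 -0.1649]
tart_plain [(array([347., 144.,  28.,  27.]), 0.78)] [(array([258., 218.,  26.,  26.]), 0.88)]
  tri [ 0.6272 -0.0617  0.0277] 0.0021 top@z [ 0.6273 -0.06  ] scene@z [ 0.6259 -0.0645]
tart_dark [(array([356., 235.,  31.,  29.]), 0.66)] [(array([266., 151.,  26.,  20.]), 0.91)]
  tri [ 0.4316 -0.0821  0.0204] 0.0034 top@z [ 0.4311 -0.0782] scene@z [ 0.4358 -0.0843]
round_choc [(array([162., 207.,  35.,  31.]), 0.95)] [(array([440., 193.,  32.,  26.]), 0.75)]
  tri [ 0.495   0.3305 -0.0062] 0.0 top@z [0.4946 0.3276] scene@z [0.5032 0.3266]
round_berry [(array([212., 168.,  30.,  34.]), 0.89)] [(array([393., 217.,  38.,  26.]), 0.59)]
  tri [5.755e-01 2.275e-01 5.000e-04] 0.0008 top@z [0.575  0.2259] scene@z [0.5783 0.2274]
round_pistachio [(array([168., 165.,  32.,  29.]), 0.87), (array([213., 168.,  31.,  30.]), 0.26)] [(array([437., 224.,  36.,  27.]), 0.62)]
  tri [0.5861 0.3176 0.0043] 0.0008 top@z [0.5861 0.3182] scene@z [0.5866 0.3165]
round_blue [(array([206., 210.,  29.,  35.]), 0.55)] [(array([404., 186.,  26.,  25.]), 0.69)]
  tri [ 0.4826  0.2424 -0.0075] 0.0 top@z [0.4823 0.2402] scene@z [0.492  0.2397]
```

```bash
cat > seg.py <<'E'
from h import *
# crop round network/seed point, segment vs background by color saturation, return ellipse/centroid
def blob(img,u,v,r=22,sat=70,val=40):
    u0,v0=int(u)-r,int(v)-r
    c=img[max(v0,0):v0+2*r,max(u0,0):u0+2*r]; hsv=cv2.cvtColor(c,cv2.COLOR_RGB2HSV)
    m=((hsv[...,1]>sat)&(hsv[...,2]>val)).astype(np.uint8)*255
    cs,_=cv2.findContours(m,cv2.RETR_EXTERNAL,cv2.CHAIN_APPROX_NONE)
    k=max(cs,key=cv2.contourArea); h=cv2.convexHull(k)
    e=cv2.fitEllipse(k); M=cv2.moments(h)
    o=np.array([max(u0,0),max(v0,0)])
    return np.array(e[0])+o,e[1],np.array([M['m10']/M['m00'],M['m01']/M['m00']])+o,cv2.boundingRect(k)
E
python3 - <<'E'
from bench import robot,cams
from seg import *
t=cams.snapshot("top"); s=cams.snapshot("scene")
np.savez("views.npz",t=t["img"],s=s["img"])
T=dict(tart_choc=(415,196,232,192),tart_berry=(470,240,196,157),tart_pistachio=(462,193,186,189),tart_blue=(409,150,222,230),tart_plain=(361,157,273,230),tart_dark=(374,250,281,158),round_choc=(178,223,458,203),round_berry=(227,184,411,230),round_pistachio=(183,180,457,239),round_blue=(222,228,416,195))
for n,(a,b,c,d) in T.items():
    A=blob(t["img"],a,b,20); B=blob(s["img"],c,d,24)
    print(n,A[0].round(1),np.round(A[1],1),A[2].round(1),'|',B[0].round(1),np.round(B[1],1),B[2].round(1))
    p,e=tri([ray(t,*A[2]),ray(s,*B[2])]); z=.034 if n[0]=='t' else .005
    print("   tri",p.round(4),round(e,4),"top@z",onz(t,*A[2],z)[:2].round(4),"scene@z",onz(s,*B[2],z)[:2].round(4))
E
```

```text
tart_choc [414.4 196.1] [26.2 26.8] [414.5 196.1] | [230.7 191.8] [22.2 25.5] [230.7 191.7]
   tri [ 0.542  -0.1715  0.0292] 0.0005 top@z [ 0.5414 -0.1699] scene@z [ 0.5454 -0.17  ]
tart_berry [469.9 240.2] [26.3 27.3] [469.8 240.2] | [194.9 155.3] [19.8 24.1] [194.9 155.2]
   tri [ 0.4474 -0.285   0.0303] 0.0006 top@z [ 0.4473 -0.2831] scene@z [ 0.4506 -0.2835]
tart_pistachio [462.4 192.9] [26.2 27.1] [462.4 192.9] | [185.4 189.1] [21.7 26.2] [185.4 189.1]
   tri [ 0.5472 -0.2737  0.0292] 0.0005 top@z [ 0.5466 -0.2717] scene@z [ 0.5506 -0.2715]
tart_blue [408.8 150.6] [26.1 26.6] [408.7 150.6] | [222.  229.7] [24.8 28. ] [222.1 229.6]
   tri [ 0.6392 -0.1625  0.0295] 0.0006 top@z [ 0.6382 -0.161 ] scene@z [ 0.6417 -0.1614]
tart_plain [360.6 157.1] [26.1 26.3] [360.5 157.1] | [272.6 229.7] [25.4 27.1] [272.7 229.8]
   tri [ 0.6266 -0.0594  0.029 ] 0.0006 top@z [ 0.6256 -0.0582] scene@z [ 0.6295 -0.0588]
tart_dark [373.5 250.4] [25.3 25.7] [373.5 250.4] | [280.4 156.7] [17.1 22.8] [280.5 156.8]
   tri [ 0.4295 -0.0814  0.0318] 0.0005 top@z [ 0.4295 -0.0806] scene@z [ 0.4315 -0.0813]
round_choc [177.5 222.9] [28.9 29.9] [177.5 222.9] | [457.8 203.2] [22.7 31.2] [457.9 203.1]
   tri [0.4938 0.3312 0.0033] 0.0005 top@z [0.4938 0.3312] scene@z [0.4951 0.3301]
round_berry [226.9 183.8] [29.9 30.4] [226.9 183.8] | [411.1 229.8] [26.  32.4] [411.1 229.7]
   tri [0.5761 0.2269 0.0033] 0.0005 top@z [0.5759 0.2271] scene@z [0.5772 0.2261]
round_pistachio [183.  179.3] [29.9 30.6] [183.  179.2] | [456.3 239. ] [26.4 34. ] [456.4 239. ]
   tri [0.5872 0.3205 0.0031] 0.0004 top@z [0.5871 0.3204] scene@z [0.5884 0.3194]
round_blue [221.7 227.5] [30.2 30.9] [221.7 227.5] | [415.5 195.1] [23. 30.] [415.5 195. ]
   tri [0.4826 0.2378 0.0034] 0.0004 top@z [0.4826 0.2379] scene@z [0.4838 0.2371]
```

Both views agree within 0.6 mm. The crust rims come out about 0.03 m up and the rounds 0.003 m up, and the rounds form a 94 mm square, all as stated. I'll use a diagonal jaw direction (yaw about 43°), which keeps the fingers clear of neighbours in both the tray and the carton. First I turn.

>>> {"api": "jog_arm", "payload": {"series": [{"rz": 5.5}, {"rz": 5.5}, {"rz": 5.5}, {"rz": 5.5}, {}], "claw": 1}}

```text
invalid input
```

```bash
cat > go.py <<'E'
import sys
from bench import robot
from h import *
TG=dict(tart_choc=(.542,-.1715),tart_berry=(.4474,-.285),tart_pistachio=(.5472,-.2737),tart_blue=(.6392,-.1625),round_choc=(.4938,.3312),round_berry=(.5761,.2269),round_pistachio=(.5872,.3205),round_blue=(.4826,.2378))
def to(n,z=None):
    o=robot.get_obs(); p=np.array(o["tool_pos"]); M=R.from_euler('xyz',o["ee_rot"]).as_matrix()
    t=TG[n]if isinstance(n,str) else n
    d=np.array([*t[:2],p[2] if z is None else z])-p
    print("time",round(o["time"],2),"pos",p.round(4),"rpy",np.degrees(o["ee_rot"]).round(2),"w",round(o["width"],4),"F",np.round(o["wrist_force"],1))
    print("tool-shift mm",(M.T@d*1000).round(1),"rows",np.linalg.norm(d)/.0417)
if __name__=="__main__": to(sys.argv[1],float(sys.argv[2]) if len(sys.argv)>2 else None)
E
python3 go.py tart_choc 0.15
```

```text
time 1.35 pos [0.2322 0.4986 0.2055] rpy [180.    -0.    65.03] w 0.0938 F [-0.1  0.2 -0.2]
tool-shift mm [-476.7  563.7   55.5] rows 17.75350646976145
```

>>> {"api": "jog_arm", "payload": {"series": [{"rz": 5.5}, {"rz": 5.5}, {"rz": 5.5}, {"rz": 5.5}, {"z": 0}], "claw": 1}}

```text
invalid input
```

```bash
python3 go.py tart_choc 0.15
```

```text
time 1.35 pos [0.2322 0.4986 0.2055] rpy [180.    -0.    65.03] w 0.0938 F [-0.1  0.2 -0.2]
tool-shift mm [-476.7  563.7   55.5] rows 17.75350646976145
```

>>> {"api": "jog_arm", "payload": {"series": [{"x": 0, "y": 0, "z": 0, "rx": 0, "ry": 0, "rz": 5.5}, {"x": 0, "y": 0, "z": 0, "rx": 0, "ry": 0, "rz": 5.5}, {"x": 0, "y": 0, "z": 0, "rx": 0, "ry": 0, "rz": 5.5}, {"x": 0, "y": 0, "z": 0, "rx": 0, "ry": 0, "rz": 5.5}]}}

```text
time: 1.68
tool_pos: [0.2322, 0.4986, 0.2055]
ee_rot: [-3.142, -0.0, 0.735]
wrist_force: [0.2, 0.8, 0.2]
width: 0.094
```

>>> {"api": "jog_arm", "payload": {"series": [{"z": 0.01}]}}

```text
invalid input
```

```bash
python3 go.py tart_choc 0.16
```

```text
time 1.68 pos [0.2322 0.4986 0.2055] rpy [-180.     -0.     42.11] w 0.094 F [0.2 0.8 0.2]
tool-shift mm [-219.5  704.9   45.5] rows 17.737490509409295
```

All six keys are needed in each row. Moving over to the tray.

>>> {"api": "jog_arm", "payload": {"series": [{"x": -0.011, "y": 0.035, "z": 0, "rx": 0, "ry": 0, "rz": 0}, {"x": -0.011, "y": 0.035, "z": 0, "rx": 0, "ry": 0, "rz": 0}, {"x": -0.011, "y": 0.035, "z": 0, "rx": 0, "ry": 0, "rz": 0}, {"x": -0.011, "y": 0.035, "z": 0, "rx": 0, "ry": 0, "rz": 0}, {"x": -0.011, "y": 0.035, "z": 0, "rx": 0, "ry": 0, "rz": 0}, {"x": -0.011, "y": 0.035, "z": 0, "rx": 0, "ry": 0, "rz": 0}, {"x": -0.011, "y": 0.035, "z": 0, "rx": 0, "ry": 0, "rz": 0}, {"x": -0.011, "y": 0.035, "z": 0, "rx": 0, "ry": 0, "rz": 0}, {"x": -0.011, "y": 0.035, "z": 0, "rx": 0, "ry": 0, "rz": 0}, {"x": -0.011, "y": 0.035, "z": 0, "rx": 0, "ry": 0, "rz": 0}, {"x": -0.011, "y": 0.035, "z": 0, "rx": 0, "ry": 0, "rz": 0}, {"x": -0.011, "y": 0.035, "z": 0, "rx": 0, "ry": 0, "rz": 0}]}}

```text
time: 2.68
tool_pos: [0.42, 0.088, 0.2048]
ee_rot: [3.141, -0.005, 0.748]
wrist_force: [0.2, 0.8, -0.3]
width: 0.0937
```

```bash
python3 go.py tart_choc 0.16
```

```text
time 2.68 pos [0.42   0.088  0.2048] rpy [179.95  -0.31  42.83] w 0.0937 F [ 0.2  0.8 -0.3]
tool-shift mm [-87.2 273.2  44.5] rows 6.960539144942506
```

>>> {"api": "jog_arm", "payload": {"series": [{"x": -0.011, "y": 0.035, "z": 0.006, "rx": 0, "ry": 0, "rz": 0}, {"x": -0.011, "y": 0.035, "z": 0.006, "rx": 0, "ry": 0, "rz": 0}, {"x": -0.011, "y": 0.035, "z": 0.006, "rx": 0, "ry": 0, "rz": 0}, {"x": -0.011, "y": 0.035, "z": 0.006, "rx": 0, "ry": 0, "rz": 0}, {"x": -0.011, "y": 0.035, "z": 0.006, "rx": 0, "ry": 0, "rz": 0}, {"x": -0.011, "y": 0.035, "z": 0.006, "rx": 0, "ry": 0, "rz": 0}, {"x": -0.011, "y": 0.035, "z": 0.006, "rx": 0, "ry": 0, "rz": 0}, {"x": -0.011, "y": 0.03, "z": 0.003, "rx": 0, "ry": 0, "rz": 0}, {"x": 0, "y": 0, "z": 0, "rx": 0, "ry": 0, "rz": 0}], "claw": 1}}

```text
time: 3.43
tool_pos: [0.5481, -0.1948, 0.1595]
ee_rot: [3.134, -0.01, 0.739]
wrist_force: [0.1, 0.4, -1.1]
width: 0.0937
```

```bash
python3 - <<'E'
from go import *
from bench import cams
from seg import *
to("tart_choc",.16)
w=cams.snapshot("wrist"); im=w["img"][:,:,::-1].copy()
for n in TG:
    if n[0]=='t':
        u=proj(w,[*TG[n],.032]); print(n,u.round(0)); cv2.circle(im,tuple(int(q) for q in u),4,(255,0,255),1)
cv2.imwrite("pics/w1.png",im)
E
```

```text
time 3.43 pos [ 0.5481 -0.1948  0.1595] rpy [179.57  -0.6   42.32] w 0.0937 F [ 0.1  0.4 -1.1]
tool-shift mm [ 11.2 -21.3  -0.5] rows 0.5778664536702052
tart_choc [323. 172.]
tart_berry [193. 190.]
tart_pistachio [268. 238.]
tart_blue [390. 222.]
```

View pics/w1.png

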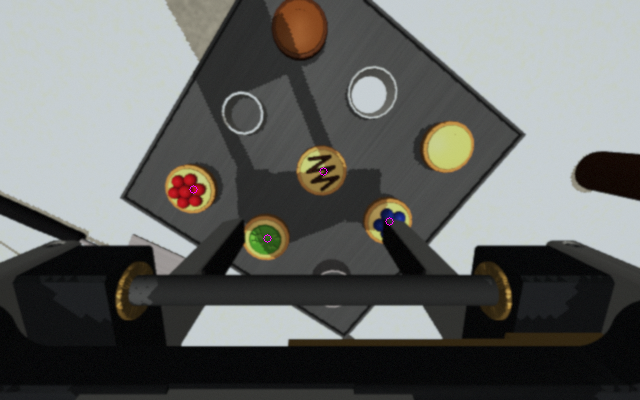

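The wrist view puts choc at (322,170), where the projection predicted (323,172); the other tartlets match within about 3 px. I'll centre over it and check before descending.

>>> {"api": "jog_arm", "payload": {"series": [{"x": 0.006, "y": -0.011, "z": 0, "rx": 0, "ry": 0, "rz": 0}, {"x": 0.005, "y": -0.01, "z": 0, "rx": 0, "ry": 0, "rz": 0}, {"x": 0, "y": 0, "z": 0, "rx": 0, "ry": 0, "rz": 0}]}}

```text
time: 3.73
tool_pos: [0.54, -0.1656, 0.1597]
ee_rot: [3.139, -0.012, 0.739]
wrist_force: [-0.7, 0.4, -0.0]
width: 0.0942
```

```bash
python3 go.py tart_choc 0.01
```

```text
time 3.73 pos [ 0.54   -0.1656  0.1597] rpy [179.86  -0.71  42.35] w 0.0942 F [-0.7  0.4 -0. ]
tool-shift mm [ -4.4   5.3 149.7] rows 3.5926492368100242
```

>>> {"api": "jog_arm", "payload": {"series": [{"x": -0.002, "y": 0.002, "z": 0.02, "rx": 0, "ry": 0, "rz": 0}, {"x": -0.001, "y": 0.001, "z": 0.03, "rx": 0, "ry": 0, "rz": 0}, {"x": -0.001, "y": 0.001, "z": 0.03, "rx": 0, "ry": 0, "rz": 0}, {"x": 0, "y": 0, "z": 0.02, "rx": 0, "ry": 0, "rz": 0}, {"x": 0, "y": 0, "z": 0.01, "rx": 0, "ry": 0, "rz": 0}, {"x": 0, "y": 0, "z": 0, "rx": 0, "ry": 0, "rz": 0}]}}

```text
time: 4.23
tool_pos: [0.5431, -0.159, 0.0548]
ee_rot: [3.125, -0.02, 0.757]
wrist_force: [0.5, 1.1, -0.8]
width: 0.0939
```

```bash
python3 go.py tart_choc 0.01
```

```text
time 4.23 pos [ 0.5431 -0.159   0.0548] rpy [179.07  -1.15  43.35] w 0.0939 F [ 0.5  1.1 -0.8]
tool-shift mm [-10.2   7.6  44.7] rows 1.115664347823683
```

```bash
cat >> go.py <<'E'
    o=robot.get_obs(); yaw=float(sys.argv[3]) if len(sys.argv)>3 else 43
    M=R.from_euler('xyz',o["ee_rot"]); print("tool-turn deg",np.degrees((M.inv()*R.from_euler('xyz',[180,0,yaw],degrees=True)).as_rotvec()).round(2))
E
python3 go.py tart_choc 0.01
```

```text
File "go.py", line 12
    o=robot.get_obs(); yaw=float(sys.argv[3]) if len(sys.argv)>3 else 43
IndentationError: unexpected indent
```

```bash
sed -i 's/^if __name__=="__main__": to(/if __name__=="__main__":\n    to(/' go.py; python3 go.py tart_choc 0.01
```

```text
time 4.23 pos [ 0.5431 -0.159   0.0548] rpy [179.07  -1.15  43.35] w 0.0939 F [ 0.5  1.1 -0.8]
tool-shift mm [-10.2   7.6  44.7] rows 1.115664347823683
tool-turn deg [ 0.93 -1.15  0.34]
```

>>> {"api": "jog_arm", "payload": {"series": [{"x": -0.005, "y": 0.004, "z": 0, "rx": 0.9, "ry": -1.1, "rz": 0.3}, {"x": -0.004, "y": 0.003, "z": 0, "rx": 0, "ry": 0, "rz": 0}, {"x": 0, "y": 0, "z": 0, "rx": 0, "ry": 0, "rz": 0}, {"x": 0, "y": 0, "z": 0, "rx": 0, "ry": 0, "rz": 0}]}}

```text
time: 4.57
tool_pos: [0.5425, -0.1675, 0.0594]
ee_rot: [3.136, -0.003, 0.757]
wrist_force: [0.1, -0.0, -0.4]
width: 0.0937
```

```bash
python3 go.py tart_choc 0.01
```

```text
time 4.57 pos [ 0.5425 -0.1675  0.0594] rpy [179.71  -0.19  43.35] w 0.0937 F [ 0.1 -0.  -0.4]
tool-shift mm [-3.3  2.3 49.4] rows 1.1890920692101903
tool-turn deg [ 0.29 -0.19  0.35]
```

>>> {"api": "jog_arm", "payload": {"series": [{"x": -0.002, "y": 0.001, "z": 0.008, "rx": 0, "ry": 0, "rz": 0}, {"x": -0.001, "y": 0.001, "z": 0.01, "rx": 0, "ry": 0, "rz": 0}, {"x": 0, "y": 0, "z": 0.01, "rx": 0, "ry": 0, "rz": 0}, {"x": 0, "y": 0, "z": 0.008, "rx": 0, "ry": 0, "rz": 0}, {"x": 0, "y": 0, "z": 0.004, "rx": 0, "ry": 0, "rz": 0}, {"x": 0, "y": 0, "z": 0, "rx": 0, "ry": 0, "rz": 0}]}}

```text
time: 5.07
tool_pos: [0.543, -0.1716, 0.0179]
ee_rot: [3.132, -0.006, 0.756]
wrist_force: [0.4, 0.6, -0.3]
width: 0.0937
```

```bash
python3 go.py tart_choc 0.01
```

```text
time 5.07 pos [ 0.543  -0.1716  0.0179] rpy [179.45  -0.35  43.34] w 0.0937 F [ 0.4  0.6 -0.3]
tool-shift mm [-0.7 -0.8  7.9] rows 0.19109084472007606
tool-turn deg [ 0.55 -0.35  0.34]
```

>>> {"api": "jog_arm", "payload": {"series": [{"x": 0, "y": 0, "z": 0.004, "rx": 0.5, "ry": -0.3, "rz": 0}, {"x": 0, "y": 0, "z": 0.003, "rx": 0, "ry": 0, "rz": 0}, {"x": 0, "y": 0, "z": 0, "rx": 0, "ry": 0, "rz": 0}]}}

```text
time: 5.32
tool_pos: [0.5424, -0.1713, 0.009]
ee_rot: [-3.14, 0.0, 0.756]
wrist_force: [-0.0, -0.3, -0.5]
width: 0.094
```

```bash
python3 go.py tart_choc 0.01
```

```text
time 5.32 pos [ 0.5424 -0.1713  0.009 ] rpy [-1.7988e+02  3.0000e-02  4.3330e+01] w 0.094 F [-0.  -0.3 -0.5]
tool-shift mm [-0.4 -0.1 -1. ] rows 0.025364054376969526
tool-turn deg [-0.12  0.03  0.33]
```

Well placed. Now I close.

>>> {"api": "jog_arm", "payload": {"series": [{"x": 0, "y": 0, "z": 0, "rx": 0, "ry": 0, "rz": 0}, {"x": 0, "y": 0, "z": 0, "rx": 0, "ry": 0, "rz": 0}, {"x": 0, "y": 0, "z": 0, "rx": 0, "ry": 0, "rz": 0}, {"x": 0, "y": 0, "z": 0, "rx": 0, "ry": 0, "rz": 0}, {"x": 0, "y": 0, "z": 0, "rx": 0, "ry": 0, "rz": 0}, {"x": 0, "y": 0, "z": 0, "rx": 0, "ry": 0, "rz": 0}, {"x": 0, "y": 0, "z": 0, "rx": 0, "ry": 0, "rz": 0}], "claw": 0}}

```text
time: 5.9
tool_pos: [0.5434, -0.1718, 0.0102]
ee_rot: [3.141, -0.0, 0.756]
wrist_force: [-0.3, -0.2, -1.4]
width: 0.0551
```

```bash
python3 go.py tart_choc 0.01
```

```text
time 5.9 pos [ 0.5434 -0.1718  0.0102] rpy [ 1.7999e+02 -2.0000e-02  4.3340e+01] w 0.0551 F [-0.3 -0.2 -1.4]
tool-shift mm [-0.9 -1.2  0.2] rows 0.035091083981697996
tool-turn deg [ 0.01 -0.02  0.34]
```

>>> {"api": "jog_arm", "payload": {"series": [{"x": 0, "y": 0, "z": -0.005, "rx": 0, "ry": 0, "rz": 0}, {"x": 0, "y": 0, "z": -0.012, "rx": 0, "ry": 0, "rz": 0}, {"x": 0, "y": 0, "z": -0.02, "rx": 0, "ry": 0, "rz": 0}, {"x": 0, "y": 0, "z": -0.02, "rx": 0, "ry": 0, "rz": 0}, {"x": 0, "y": 0, "z": -0.02, "rx": 0, "ry": 0, "rz": 0}, {"x": 0, "y": 0, "z": -0.01, "rx": 0, "ry": 0, "rz": 0}, {"x": 0, "y": 0, "z": 0, "rx": 0, "ry": 0, "rz": 0}]}}

```text
time: 6.48
tool_pos: [0.5423, -0.1712, 0.1035]
ee_rot: [-3.139, 0.0, 0.757]
wrist_force: [-0.4, 0.3, -1.0]
width: 0.0555
```

```bash
python3 go.py round_choc 0.1
```

```text
time 6.48 pos [ 0.5423 -0.1712  0.1035] rpy [-1.7987e+02  3.0000e-02  4.3350e+01] w 0.0555 F [-0.4  0.3 -1. ]
tool-shift mm [ 309.6 -398.6    4.2] rows 12.103694739784586
tool-turn deg [-0.13  0.03  0.35]
```

>>> {"api": "jog_arm", "payload": {"series": [{"x": 0.009, "y": -0.011, "z": 0, "rx": 0, "ry": 0, "rz": 0}, {"x": 0.015, "y": -0.019, "z": 0, "rx": 0, "ry": 0, "rz": 0}, {"x": 0.021, "y": -0.0275, "z": 0, "rx": 0, "ry": 0, "rz": 0}, {"x": 0.021, "y": -0.0275, "z": 0, "rx": 0, "ry": 0, "rz": 0}, {"x": 0.021, "y": -0.0275, "z": 0, "rx": 0, "ry": 0, "rz": 0}, {"x": 0.021, "y": -0.0275, "z": 0, "rx": 0, "ry": 0, "rz": 0}, {"x": 0.021, "y": -0.0275, "z": 0, "rx": 0, "ry": 0, "rz": 0}, {"x": 0.021, "y": -0.0275, "z": 0, "rx": 0, "ry": 0, "rz": 0}, {"x": 0.021, "y": -0.0275, "z": 0, "rx": 0, "ry": 0, "rz": 0}, {"x": 0.021, "y": -0.0275, "z": 0, "rx": 0, "ry": 0, "rz": 0}, {"x": 0.016, "y": -0.02, "z": 0, "rx": 0, "ry": 0, "rz": 0}, {"x": 0.01, "y": -0.013, "z": 0, "rx": 0, "ry": 0, "rz": 0}]}}

```text
time: 7.48
tool_pos: [0.4938, 0.205, 0.0918]
ee_rot: [-3.124, 0.013, 0.749]
wrist_force: [-0.3, -0.4, -0.4]
width: 0.0551
```

```bash
python3 go.py round_choc 0.1
```

```text
time 7.48 pos [0.4938 0.205  0.0918] rpy [-178.97    0.77   42.92] w 0.0551 F [-0.3 -0.4 -0.4]
tool-shift mm [ 85.8 -92.6  -7.7] rows 3.0327095077277875
tool-turn deg [-1.03  0.77 -0.08]
```

>>> {"api": "jog_arm", "payload": {"series": [{"x": 0.014, "y": -0.016, "z": -0.003, "rx": -0.5, "ry": 0.4, "rz": 0}, {"x": 0.02, "y": -0.021, "z": -0.002, "rx": -0.5, "ry": 0.3, "rz": 0}, {"x": 0.02, "y": -0.021, "z": 0, "rx": 0, "ry": 0, "rz": 0}, {"x": 0.015, "y": -0.016, "z": 0, "rx": 0, "ry": 0, "rz": 0}, {"x": 0.007, "y": -0.007, "z": 0, "rx": 0, "ry": 0, "rz": 0}, {"x": 0.003, "y": -0.003, "z": 0, "rx": 0, "ry": 0, "rz": 0}, {"x": 0, "y": 0, "z": 0, "rx": 0, "ry": 0, "rz": 0}]}}

```text
time: 8.07
tool_pos: [0.4809, 0.3323, 0.0866]
ee_rot: [-3.133, 0.018, 0.759]
wrist_force: [-0.1, -0.3, -1.0]
width: 0.0551
```

```bash
python3 - <<'E'
from go import *
from bench import cams
to("round_choc",.01)
w=cams.snapshot("wrist"); im=w["img"][:,:,::-1].copy()
for n in TG:
    if n[0]=='r':
        u=proj(w,[*TG[n],.005]); cv2.circle(im,tuple(int(q) for q in u),4,(255,0,255),1)
cv2.imwrite("pics/w2.png",im)
t=cams.snapshot("scene");cv2.imwrite("pics/s2.png",t["img"][:,:,::-1])
E
python3 go.py round_choc .01
```

```text
time 8.07 pos [0.4809 0.3323 0.0866] rpy [-179.49    1.01   43.51] w 0.0551 F [-0.1 -0.3 -1. ]
tool-shift mm [10.  10.3 76.4] rows 1.8636044288613909
time 8.17 pos [0.4814 0.3308 0.0868] rpy [-179.53    1.02   43.41] w 0.0554 F [-0.5 -0.4 -1.7]
tool-shift mm [10.6  8.9 76.6] rows 1.8665817233988677
tool-turn deg [-0.47  1.02  0.4 ]
```

View pics/w2.png

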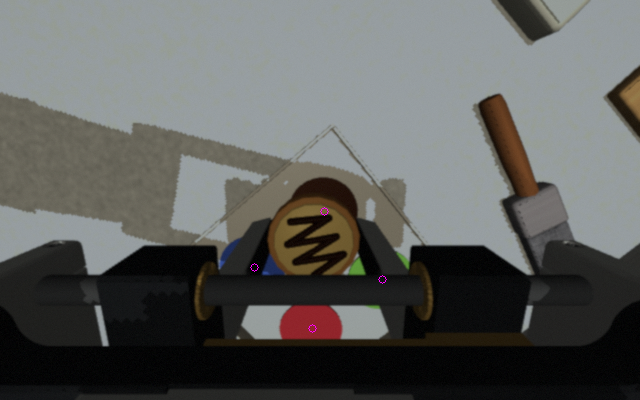

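View pics/s2.png

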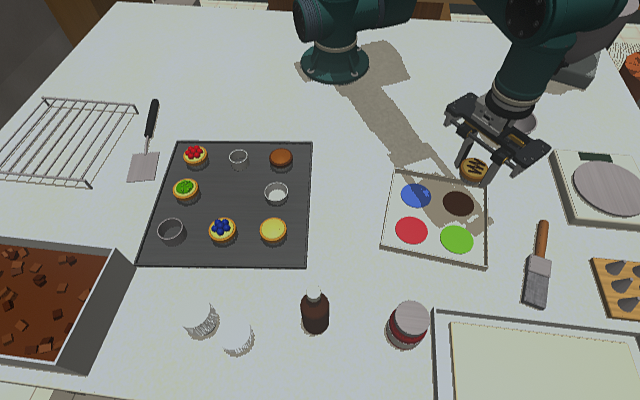

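The tartlet is held upright over the carton. The round centres in the wrist view (red at about (311,326)) match the projections. I'll centre and lower.

>>> {"api": "jog_arm", "payload": {"series": [{"x": 0.005, "y": 0.004, "z": 0, "rx": -0.4, "ry": 1, "rz": 0}, {"x": 0.004, "y": 0.003, "z": 0.005, "rx": 0, "ry": 0, "rz": 0}, {"x": 0.001, "y": 0.001, "z": 0.012, "rx": 0, "ry": 0, "rz": 0}, {"x": 0, "y": 0, "z": 0.012, "rx": 0, "ry": 0, "rz": 0}, {"x": 0, "y": 0, "z": 0.01, "rx": 0, "ry": 0, "rz": 0}, {"x": 0, "y": 0, "z": 0.005, "rx": 0, "ry": 0, "rz": 0}, {"x": 0, "y": 0, "z": 0, "rx": 0, "ry": 0, "rz": 0}]}}

```text
time: 8.75
tool_pos: [0.4968, 0.3258, 0.0375]
ee_rot: [3.141, 0.001, 0.749]
wrist_force: [-0.3, 0.3, -0.7]
width: 0.0553
```

```bash
python3 go.py round_choc .011
```

```text
time 8.75 pos [0.4968 0.3258 0.0375] rpy [1.7996e+02 3.0000e-02 4.2930e+01] w 0.0553 F [-0.3  0.3 -0.7]
tool-shift mm [ 1.5 -6.  26.5] rows 0.6526671443739966
tool-turn deg [ 0.04  0.03 -0.07]
```

>>> {"api": "jog_arm", "payload": {"series": [{"x": 0.001, "y": -0.003, "z": 0.002, "rx": 0, "ry": 0, "rz": 0}, {"x": 0, "y": -0.002, "z": 0.005, "rx": 0, "ry": 0, "rz": 0}, {"x": 0, "y": 0, "z": 0.005, "rx": 0, "ry": 0, "rz": 0}, {"x": 0, "y": 0, "z": 0.003, "rx": 0, "ry": 0, "rz": 0}, {"x": 0, "y": 0, "z": 0, "rx": 0, "ry": 0, "rz": 0}]}}

```text
time: 9.17
tool_pos: [0.4933, 0.3307, 0.0202]
ee_rot: [3.141, 0.002, 0.75]
wrist_force: [0.7, -0.1, -0.5]
width: 0.0558
```

```bash
python3 go.py round_choc .011
```

```text
time 9.17 pos [0.4933 0.3307 0.0202] rpy [1.7999e+02 1.0000e-01 4.2950e+01] w 0.0558 F [ 0.7 -0.1 -0.5]
tool-shift mm [ 0.7 -0.   9.2] rows 0.22175641474720562
tool-turn deg [ 0.01  0.1  -0.05]
```

>>> {"api": "jog_arm", "payload": {"series": [{"x": 0, "y": 0, "z": 0.003, "rx": 0, "ry": 0, "rz": 0}, {"x": 0, "y": 0, "z": 0.003, "rx": 0, "ry": 0, "rz": 0}, {"x": 0, "y": 0, "z": 0.001, "rx": 0, "ry": 0, "rz": 0}, {"x": 0, "y": 0, "z": 0, "rx": 0, "ry": 0, "rz": 0}, {"x": 0, "y": 0, "z": 0, "rx": 0, "ry": 0, "rz": 0}]}}

```text
time: 9.58
tool_pos: [0.4937, 0.3312, 0.0133]
ee_rot: [3.141, 0.0, 0.75]
wrist_force: [0.1, 0.5, -0.3]
width: 0.0554
```

```bash
python3 go.py round_choc .011
```

```text
time 9.58 pos [0.4937 0.3312 0.0133] rpy [179.97   0.    42.98] w 0.0554 F [ 0.1  0.5 -0.3]
tool-shift mm [0.  0.1 2.3] rows 0.05501113021199343
tool-turn deg [ 0.03  0.   -0.02]
```

>>> {"api": "jog_arm", "payload": {"series": [{"x": 0, "y": 0, "z": 0.002, "rx": 0, "ry": 0, "rz": 0}, {"x": 0, "y": 0, "z": 0.001, "rx": 0, "ry": 0, "rz": 0}, {"x": 0, "y": 0, "z": 0, "rx": 0, "ry": 0, "rz": 0}]}}

```text
time: 9.83
tool_pos: [0.4943, 0.3314, 0.0113]
ee_rot: [3.141, -0.001, 0.75]
wrist_force: [0.1, 1.4, -0.9]
width: 0.0556
```

```bash
python3 go.py round_choc .011
```

```text
time 9.83 pos [0.4943 0.3314 0.0113] rpy [ 1.7995e+02 -8.0000e-02  4.2970e+01] w 0.0556 F [ 0.1  1.4 -0.9]
tool-shift mm [-0.5 -0.2  0.3] rows 0.014319525469754762
tool-turn deg [ 0.05 -0.08 -0.03]
```

>>> {"api": "jog_arm", "payload": {"series": [{"x": 0, "y": 0, "z": 0, "rx": 0, "ry": 0, "rz": 0}, {"x": 0, "y": 0, "z": 0, "rx": 0, "ry": 0, "rz": 0}, {"x": 0, "y": 0, "z": 0, "rx": 0, "ry": 0, "rz": 0}, {"x": 0, "y": 0, "z": 0, "rx": 0, "ry": 0, "rz": 0}, {"x": 0, "y": 0, "z": 0, "rx": 0, "ry": 0, "rz": 0}], "claw": 0.85}}

```text
time: 10.25
tool_pos: [0.495, 0.3318, 0.0119]
ee_rot: [3.14, -0.003, 0.75]
wrist_force: [-0.9, 0.0, -0.5]
width: 0.0797
```

>>> {"api": "jog_arm", "payload": {"series": [{"x": 0, "y": 0, "z": -0.008, "rx": 0, "ry": 0, "rz": 0}, {"x": 0, "y": 0, "z": -0.02, "rx": 0, "ry": 0, "rz": 0}, {"x": 0, "y": 0, "z": -0.03, "rx": 0, "ry": 0, "rz": 0}, {"x": 0, "y": 0, "z": -0.025, "rx": 0, "ry": 0, "rz": 0}, {"x": 0, "y": 0, "z": -0.015, "rx": 0, "ry": 0, "rz": 0}]}}

```text
time: 10.67
tool_pos: [0.4911, 0.3296, 0.109]
ee_rot: [-3.14, 0.009, 0.75]
wrist_force: [0.2, 0.4, 0.9]
width: 0.08
```

```bash
python3 go.py tart_pistachio .11
```

```text
time 10.67 pos [0.4911 0.3296 0.109 ] rpy [-179.9     0.54   42.97] w 0.08 F [0.2 0.4 0.9]
tool-shift mm [-370.2  479.8    1.6] rows 14.531285812885372
tool-turn deg [-0.1   0.54 -0.03]
```

>>> {"api": "jog_arm", "payload": {"series": [{"x": -0.01, "y": 0.013, "z": 0, "rx": 0, "ry": 0.5, "rz": 0}, {"x": -0.018, "y": 0.023, "z": 0, "rx": 0, "ry": 0, "rz": 0}, {"x": -0.023, "y": 0.03, "z": 0, "rx": 0, "ry": 0, "rz": 0}, {"x": -0.023, "y": 0.03, "z": 0, "rx": 0, "ry": 0, "rz": 0}, {"x": -0.023, "y": 0.03, "z": 0, "rx": 0, "ry": 0, "rz": 0}, {"x": -0.023, "y": 0.03, "z": 0, "rx": 0, "ry": 0, "rz": 0}, {"x": -0.023, "y": 0.03, "z": 0, "rx": 0, "ry": 0, "rz": 0}, {"x": -0.023, "y": 0.03, "z": 0, "rx": 0, "ry": 0, "rz": 0}, {"x": -0.023, "y": 0.03, "z": 0, "rx": 0, "ry": 0, "rz": 0}, {"x": -0.023, "y": 0.03, "z": 0, "rx": 0, "ry": 0, "rz": 0}, {"x": -0.023, "y": 0.03, "z": 0, "rx": 0, "ry": 0, "rz": 0}, {"x": -0.023, "y": 0.03, "z": 0, "rx": 0, "ry": 0, "rz": 0}], "claw": 1}}

```text
time: 11.67
tool_pos: [0.5403, -0.099, 0.1249]
ee_rot: [3.131, -0.028, 0.767]
wrist_force: [-0.1, -0.2, -0.3]
width: 0.0942
```

```bash
python3 go.py tart_pistachio .11
```

```text
time 11.67 pos [ 0.5403 -0.099   0.1249] rpy [179.4   -1.62  43.92] w 0.0942 F [-0.1 -0.2 -0.3]
tool-shift mm [-116.6  130.5   13. ] rows 4.208974993567114
tool-turn deg [ 0.59 -1.62  0.92]
```

>>> {"api": "jog_arm", "payload": {"series": [{"x": -0.023, "y": 0.026, "z": 0.003, "rx": 0.3, "ry": -0.8, "rz": 0.5}, {"x": -0.023, "y": 0.026, "z": 0.003, "rx": 0.3, "ry": -0.8, "rz": 0.4}, {"x": -0.022, "y": 0.026, "z": 0.003, "rx": 0, "ry": 0, "rz": 0}, {"x": -0.018, "y": 0.02, "z": 0.002, "rx": 0, "ry": 0, "rz": 0}, {"x": -0.012, "y": 0.013, "z": 0, "rx": 0, "ry": 0, "rz": 0}, {"x": -0.006, "y": 0.006, "z": 0, "rx": 0, "ry": 0, "rz": 0}, {"x": 0, "y": 0, "z": 0, "rx": 0, "ry": 0, "rz": 0}, {"x": 0, "y": 0, "z": 0, "rx": 0, "ry": 0, "rz": 0}]}}

```text
time: 12.33
tool_pos: [0.5442, -0.2728, 0.1189]
ee_rot: [3.134, -0.001, 0.738]
wrist_force: [-0.8, 0.1, -0.3]
width: 0.0941
```

```bash
python3 go.py tart_pistachio .01
```

```text
time 12.33 pos [ 0.5442 -0.2728  0.1189] rpy [ 1.7956e+02 -5.0000e-02  4.2310e+01] w 0.0941 F [-0.8  0.1 -0.3]
tool-shift mm [  1.5   1.9 108.9] rows 2.6114346473065364
tool-turn deg [ 0.44 -0.05 -0.69]
```

>>> {"api": "jog_arm", "payload": {"series": [{"x": 0.001, "y": 0.001, "z": 0.01, "rx": 0.4, "ry": 0, "rz": 0}, {"x": 0, "y": 0, "z": 0.018, "rx": 0, "ry": 0, "rz": 0}, {"x": 0, "y": 0, "z": 0.018, "rx": 0, "ry": 0, "rz": 0}, {"x": 0, "y": 0, "z": 0.012, "rx": 0, "ry": 0, "rz": 0}, {"x": 0, "y": 0, "z": 0.004, "rx": 0, "ry": 0, "rz": 0}, {"x": 0, "y": 0, "z": 0, "rx": 0, "ry": 0, "rz": 0}]}}

```text
time: 12.83
tool_pos: [0.5481, -0.2651, 0.055]
ee_rot: [3.141, -0.004, 0.747]
wrist_force: [0.1, 0.0, -0.7]
width: 0.0938
```

```bash
python3 go.py tart_pistachio .01
```

```text
time 12.83 pos [ 0.5481 -0.2651  0.055 ] rpy [179.95  -0.24  42.82] w 0.0938 F [ 0.1  0.  -0.7]
tool-shift mm [-6.7  5.6 45. ] rows 1.1000552954762794
tool-turn deg [ 0.05 -0.24 -0.18]
```

>>> {"api": "jog_arm", "payload": {"series": [{"x": -0.003, "y": 0.003, "z": 0.003, "rx": 0, "ry": -0.2, "rz": 0}, {"x": -0.003, "y": 0.003, "z": 0.006, "rx": 0, "ry": 0, "rz": 0}, {"x": -0.001, "y": 0.001, "z": 0.009, "rx": 0, "ry": 0, "rz": 0}, {"x": 0, "y": 0, "z": 0.009, "rx": 0, "ry": 0, "rz": 0}, {"x": 0, "y": 0, "z": 0.006, "rx": 0, "ry": 0, "rz": 0}, {"x": 0, "y": 0, "z": 0.002, "rx": 0, "ry": 0, "rz": 0}, {"x": 0, "y": 0, "z": 0, "rx": 0, "ry": 0, "rz": 0}]}}

```text
time: 13.42
tool_pos: [0.5494, -0.2757, 0.0186]
ee_rot: [3.138, -0.001, 0.749]
wrist_force: [1.1, -0.1, 0.2]
width: 0.0941
```

```bash
python3 go.py tart_pistachio .01
```

```text
time 13.42 pos [ 0.5494 -0.2757  0.0186] rpy [ 1.7977e+02 -8.0000e-02  4.2900e+01] w 0.0941 F [ 1.1 -0.1  0.2]
tool-shift mm [-0.2 -3.   8.6] rows 0.21820846354543702
tool-turn deg [ 0.23 -0.08 -0.1 ]
```

>>> {"api": "jog_arm", "payload": {"series": [{"x": 0, "y": -0.002, "z": 0.003, "rx": 0.2, "ry": 0, "rz": 0}, {"x": 0, "y": -0.001, "z": 0.003, "rx": 0, "ry": 0, "rz": 0}, {"x": 0, "y": 0, "z": 0.001, "rx": 0, "ry": 0, "rz": 0}, {"x": 0, "y": 0, "z": 0, "rx": 0, "ry": 0, "rz": 0}]}}

```text
time: 13.75
tool_pos: [0.5473, -0.2735, 0.0112]
ee_rot: [3.141, -0.002, 0.748]
wrist_force: [-0.6, 0.5, 0.4]
width: 0.0941
```

```bash
python3 go.py tart_pistachio .01
```

```text
time 13.75 pos [ 0.5473 -0.2735  0.0112] rpy [ 1.7996e+02 -9.0000e-02  4.2880e+01] w 0.0941 F [-0.6  0.5  0.4]
tool-shift mm [-0.2  0.1  1.2] rows 0.028646283131802595
tool-turn deg [ 0.04 -0.09 -0.12]
```

>>> {"api": "jog_arm", "payload": {"series": [{"x": 0, "y": 0, "z": 0.001, "rx": 0, "ry": 0, "rz": 0}, {"x": 0, "y": 0, "z": 0, "rx": 0, "ry": 0, "rz": 0}, {"x": 0, "y": 0, "z": 0, "rx": 0, "ry": 0, "rz": 0}, {"x": 0, "y": 0, "z": 0, "rx": 0, "ry": 0, "rz": 0}, {"x": 0, "y": 0, "z": 0, "rx": 0, "ry": 0, "rz": 0}, {"x": 0, "y": 0, "z": 0, "rx": 0, "ry": 0, "rz": 0}, {"x": 0, "y": 0, "z": 0, "rx": 0, "ry": 0, "rz": 0}], "claw": 0}}

```text
time: 14.33
tool_pos: [0.548, -0.2739, 0.0113]
ee_rot: [3.139, -0.002, 0.749]
wrist_force: [0.1, -0.6, -0.1]
width: 0.0553
```

```bash
python3 go.py round_pistachio .1
```

```text
time 14.33 pos [ 0.548  -0.2739  0.0113] rpy [ 1.7984e+02 -1.2000e-01  4.2900e+01] w 0.0553 F [ 0.1 -0.6 -0.1]
tool-shift mm [ 433.5 -408.4  -89. ] rows 14.441630767803305
tool-turn deg [ 0.16 -0.12 -0.1 ]
```

>>> {"api": "jog_arm", "payload": {"series": [{"x": 0, "y": 0, "z": -0.005, "rx": 0, "ry": 0, "rz": 0}, {"x": 0, "y": 0, "z": -0.012, "rx": 0, "ry": 0, "rz": 0}, {"x": 0, "y": 0, "z": -0.02, "rx": 0, "ry": 0, "rz": 0}, {"x": 0, "y": 0, "z": -0.02, "rx": 0, "ry": 0, "rz": 0}, {"x": 0, "y": 0, "z": -0.02, "rx": 0, "ry": 0, "rz": 0}, {"x": 0, "y": 0, "z": -0.012, "rx": 0, "ry": 0, "rz": 0}, {"x": 0, "y": 0, "z": 0, "rx": 0, "ry": 0, "rz": 0}]}}

```text
time: 14.92
tool_pos: [0.5464, -0.2729, 0.1061]
ee_rot: [-3.14, -0.001, 0.749]
wrist_force: [-0.3, -1.1, 0.1]
width: 0.0552
```

```bash
python3 go.py round_pistachio .1
```

```text
time 14.92 pos [ 0.5464 -0.2729  0.1061] rpy [-1.7993e+02 -7.0000e-02  4.2900e+01] w 0.0552 F [-0.3 -1.1  0.1]
tool-shift mm [ 433.8 -406.8    7.1] rows 14.263891541731269
tool-turn deg [-0.07 -0.07 -0.1 ]
```

>>> {"api": "jog_arm", "payload": {"series": [{"x": 0.01, "y": -0.0095, "z": 0, "rx": 0, "ry": 0, "rz": 0}, {"x": 0.018, "y": -0.017, "z": -0.001, "rx": 0, "ry": 0, "rz": 0}, {"x": 0.026, "y": -0.0245, "z": -0.001, "rx": 0, "ry": 0, "rz": 0}, {"x": 0.026, "y": -0.0245, "z": -0.001, "rx": 0, "ry": 0, "rz": 0}, {"x": 0.026, "y": -0.0245, "z": -0.001, "rx": 0, "ry": 0, "rz": 0}, {"x": 0.026, "y": -0.0245, "z": -0.001, "rx": 0, "ry": 0, "rz": 0}, {"x": 0.026, "y": -0.0245, "z": -0.001, "rx": 0, "ry": 0, "rz": 0}, {"x": 0.026, "y": -0.0245, "z": -0.001, "rx": 0, "ry": 0, "rz": 0}, {"x": 0.026, "y": -0.0245, "z": -0.001, "rx": 0, "ry": 0, "rz": 0}, {"x": 0.026, "y": -0.0245, "z": -0.001, "rx": 0, "ry": 0, "rz": 0}, {"x": 0.026, "y": -0.0245, "z": -0.001, "rx": 0, "ry": 0, "rz": 0}, {"x": 0.026, "y": -0.0245, "z": -0.001, "rx": 0, "ry": 0, "rz": 0}]}}

```text
time: 15.92
tool_pos: [0.5654, 0.1418, 0.1099]
ee_rot: [-3.129, 0.007, 0.737]
wrist_force: [0.4, -0.9, -0.8]
width: 0.0552
```

```bash
python3 go.py round_pistachio .1
```

```text
time 15.92 pos [0.5654 0.1418 0.1099] rpy [-179.27    0.43   42.24] w 0.0552 F [ 0.4 -0.9 -0.8]
tool-shift mm [ 136.3 -117.5   10.4] rows 4.323635714791991
tool-turn deg [-0.73  0.42 -0.76]
```

>>> {"api": "jog_arm", "payload": {"series": [{"x": 0.026, "y": -0.022, "z": 0, "rx": -0.4, "ry": 0.2, "rz": -0.4}, {"x": 0.026, "y": -0.022, "z": 0, "rx": -0.3, "ry": 0.2, "rz": -0.3}, {"x": 0.026, "y": -0.022, "z": 0, "rx": 0, "ry": 0, "rz": 0}, {"x": 0.02, "y": -0.018, "z": 0, "rx": 0, "ry": 0, "rz": 0}, {"x": 0.014, "y": -0.013, "z": 0, "rx": 0, "ry": 0, "rz": 0}, {"x": 0.008, "y": -0.007, "z": 0, "rx": 0, "ry": 0, "rz": 0}, {"x": 0.003, "y": -0.002, "z": 0, "rx": 0, "ry": 0, "rz": 0}, {"x": 0, "y": 0, "z": 0, "rx": 0, "ry": 0, "rz": 0}]}}

```text
time: 16.58
tool_pos: [0.5703, 0.3249, 0.1008]
ee_rot: [-3.13, 0.013, 0.765]
wrist_force: [0.2, -0.0, -0.8]
width: 0.0552
```

```bash
python3 go.py round_pistachio .012
```

```text
time 16.58 pos [0.5703 0.3249 0.1008] rpy [-179.33    0.72   43.84] w 0.0552 F [ 0.2 -0.  -0.8]
tool-shift mm [10.3 15.9 88.5] rows 2.1705510683797318
tool-turn deg [-0.67  0.73  0.83]
```

>>> {"api": "jog_arm", "payload": {"series": [{"x": 0.005, "y": 0.006, "z": 0, "rx": -0.6, "ry": 0.7, "rz": 0.4}, {"x": 0.003, "y": 0.005, "z": 0.006, "rx": 0, "ry": 0, "rz": 0}, {"x": 0.001, "y": 0.001, "z": 0.012, "rx": 0, "ry": 0, "rz": 0}, {"x": 0, "y": 0, "z": 0.015, "rx": 0, "ry": 0, "rz": 0}, {"x": 0, "y": 0, "z": 0.012, "rx": 0, "ry": 0, "rz": 0}, {"x": 0, "y": 0, "z": 0.006, "rx": 0, "ry": 0, "rz": 0}, {"x": 0, "y": 0, "z": 0, "rx": 0, "ry": 0, "rz": 0}]}}

```text
time: 17.17
tool_pos: [0.5878, 0.3139, 0.0442]
ee_rot: [3.14, 0.003, 0.748]
wrist_force: [0.2, 1.0, -2.1]
width: 0.0557
```

```bash
python3 go.py round_pistachio .012
```

```text
time 17.17 pos [0.5878 0.3139 0.0442] rpy [1.7992e+02 1.5000e-01 4.2850e+01] w 0.0557 F [ 0.2  1.  -2.1]
tool-shift mm [ 4.2 -5.3 32.1] rows 0.7874039404225078
tool-turn deg [ 0.08  0.15 -0.15]
```

>>> {"api": "jog_arm", "payload": {"series": [{"x": 0.002, "y": -0.003, "z": 0.002, "rx": 0, "ry": 0, "rz": 0}, {"x": 0.002, "y": -0.002, "z": 0.005, "rx": 0, "ry": 0, "rz": 0}, {"x": 0, "y": 0, "z": 0.006, "rx": 0, "ry": 0, "rz": 0}, {"x": 0, "y": 0, "z": 0.005, "rx": 0, "ry": 0, "rz": 0}, {"x": 0, "y": 0, "z": 0.002, "rx": 0, "ry": 0, "rz": 0}, {"x": 0, "y": 0, "z": 0, "rx": 0, "ry": 0, "rz": 0}]}}

```text
time: 17.67
tool_pos: [0.5879, 0.3204, 0.0227]
ee_rot: [3.14, 0.002, 0.747]
wrist_force: [-0.1, 0.7, -1.2]
width: 0.0554
```

```bash
python3 go.py round_pistachio .012
```

```text
time 17.67 pos [0.5879 0.3204 0.0227] rpy [1.799e+02 9.000e-02 4.279e+01] w 0.0554 F [-0.1  0.7 -1.2]
tool-shift mm [-0.4 -0.6 10.7] rows 0.2567427405395187
tool-turn deg [ 0.1   0.09 -0.21]
```

>>> {"api": "jog_arm", "payload": {"series": [{"x": 0, "y": 0, "z": 0.003, "rx": 0, "ry": 0, "rz": 0}, {"x": 0, "y": 0, "z": 0.003, "rx": 0, "ry": 0, "rz": 0}, {"x": 0, "y": 0, "z": 0.002, "rx": 0, "ry": 0, "rz": 0}, {"x": 0, "y": 0, "z": 0, "rx": 0, "ry": 0, "rz": 0}, {"x": 0, "y": 0, "z": 0, "rx": 0, "ry": 0, "rz": 0}]}}

```text
time: 18.08
tool_pos: [0.5883, 0.3209, 0.0147]
ee_rot: [3.139, 0.0, 0.747]
wrist_force: [0.3, -0.7, -1.6]
width: 0.0551
```

```bash
python3 go.py round_pistachio .012
```

```text
time 18.08 pos [0.5883 0.3209 0.0147] rpy [179.87   0.    42.82] w 0.0551 F [ 0.3 -0.7 -1.6]
tool-shift mm [-1.1 -0.5  2.7] rows 0.07127371860375614
tool-turn deg [ 0.13  0.   -0.18]
```

>>> {"api": "jog_arm", "payload": {"series": [{"x": -0.001, "y": 0, "z": 0.002, "rx": 0, "ry": 0, "rz": 0}, {"x": 0, "y": 0, "z": 0.001, "rx": 0, "ry": 0, "rz": 0}, {"x": 0, "y": 0, "z": 0, "rx": 0, "ry": 0, "rz": 0}]}}

```text
time: 18.33
tool_pos: [0.5879, 0.3202, 0.0124]
ee_rot: [3.139, -0.001, 0.747]
wrist_force: [-0.5, 0.3, -0.5]
width: 0.0554
```

```bash
python3 go.py round_pistachio .012
```

```text
time 18.33 pos [0.5879 0.3202 0.0124] rpy [ 1.7984e+02 -5.0000e-02  4.2820e+01] w 0.0554 F [-0.5  0.3 -0.5]
tool-shift mm [-0.3 -0.7  0.4] rows 0.019695116633201414
tool-turn deg [ 0.16 -0.05 -0.18]
```

Release, rise, then back to the tray for the berry tartlet.

>>> {"api": "jog_arm", "payload": {"series": [{"x": 0, "y": 0, "z": 0, "rx": 0, "ry": 0, "rz": 0}, {"x": 0, "y": 0, "z": 0, "rx": 0, "ry": 0, "rz": 0}, {"x": 0, "y": 0, "z": 0, "rx": 0, "ry": 0, "rz": 0}, {"x": 0, "y": 0, "z": 0, "rx": 0, "ry": 0, "rz": 0}, {"x": 0, "y": 0, "z": 0, "rx": 0, "ry": 0, "rz": 0}], "claw": 0.85}}

```text
time: 18.75
tool_pos: [0.5888, 0.3206, 0.0137]
ee_rot: [3.138, -0.004, 0.747]
wrist_force: [-0.2, -0.3, -0.4]
width: 0.0796
```

>>> {"api": "jog_arm", "payload": {"series": [{"x": 0, "y": 0, "z": -0.008, "rx": 0, "ry": 0, "rz": 0}, {"x": 0, "y": 0, "z": -0.02, "rx": 0, "ry": 0, "rz": 0}, {"x": 0, "y": 0, "z": -0.03, "rx": 0, "ry": 0, "rz": 0}, {"x": 0, "y": 0, "z": -0.025, "rx": 0, "ry": 0, "rz": 0}, {"x": 0, "y": 0, "z": -0.01, "rx": 0, "ry": 0, "rz": 0}]}}

```text
time: 19.17
tool_pos: [0.5855, 0.3193, 0.1063]
ee_rot: [3.141, 0.007, 0.747]
wrist_force: [0.3, -0.2, 1.1]
width: 0.0797
```

```bash
python3 go.py tart_berry .11
```

```text
time 19.17 pos [0.5855 0.3193 0.1063] rpy [179.99   0.38  42.81] w 0.0797 F [ 0.3 -0.2  1.1]
tool-shift mm [-5.120e+02  3.495e+02 -3.000e-01] rows 14.865403998909077
tool-turn deg [ 0.01  0.38 -0.19]
```

>>> {"api": "jog_arm", "payload": {"series": [{"x": -0.013, "y": 0.009, "z": 0, "rx": 0, "ry": 0.4, "rz": 0}, {"x": -0.023, "y": 0.016, "z": 0, "rx": 0, "ry": 0, "rz": 0}, {"x": -0.031, "y": 0.021, "z": 0, "rx": 0, "ry": 0, "rz": 0}, {"x": -0.031, "y": 0.021, "z": 0, "rx": 0, "ry": 0, "rz": 0}, {"x": -0.031, "y": 0.021, "z": 0, "rx": 0, "ry": 0, "rz": 0}, {"x": -0.031, "y": 0.021, "z": 0, "rx": 0, "ry": 0, "rz": 0}, {"x": -0.031, "y": 0.021, "z": 0, "rx": 0, "ry": 0, "rz": 0}, {"x": -0.031, "y": 0.021, "z": 0, "rx": 0, "ry": 0, "rz": 0}, {"x": -0.031, "y": 0.021, "z": 0, "rx": 0, "ry": 0, "rz": 0}, {"x": -0.031, "y": 0.021, "z": 0, "rx": 0, "ry": 0, "rz": 0}, {"x": -0.031, "y": 0.021, "z": 0, "rx": 0, "ry": 0, "rz": 0}, {"x": -0.031, "y": 0.021, "z": 0, "rx": 0, "ry": 0, "rz": 0}], "claw": 1}}

```text
time: 20.17
tool_pos: [0.4929, -0.0955, 0.1101]
ee_rot: [3.134, -0.019, 0.763]
wrist_force: [0.6, -1.0, -0.2]
width: 0.0936
```

```bash
python3 go.py tart_berry .11
```

```text
time 20.17 pos [ 0.4929 -0.0955  0.1101] rpy [179.57  -1.1   43.71] w 0.0936 F [ 0.6 -1.  -0.2]
tool-shift mm [-163.8  105.6   -2.3] rows 4.674530018352025
tool-turn deg [ 0.42 -1.1   0.71]
```

>>> {"api": "jog_arm", "payload": {"series": [{"x": -0.031, "y": 0.02, "z": 0, "rx": 0.2, "ry": -0.6, "rz": 0.4}, {"x": -0.031, "y": 0.02, "z": 0, "rx": 0.2, "ry": -0.5, "rz": 0.3}, {"x": -0.03, "y": 0.02, "z": 0, "rx": 0, "ry": 0, "rz": 0}, {"x": -0.026, "y": 0.017, "z": 0, "rx": 0, "ry": 0, "rz": 0}, {"x": -0.018, "y": 0.011, "z": 0, "rx": 0, "ry": 0, "rz": 0}, {"x": -0.01, "y": 0.006, "z": 0, "rx": 0, "ry": 0, "rz": 0}, {"x": -0.004, "y": 0.002, "z": 0, "rx": 0, "ry": 0, "rz": 0}, {"x": 0, "y": 0, "z": 0, "rx": 0, "ry": 0, "rz": 0}]}}

```text
time: 20.83
tool_pos: [0.4422, -0.2842, 0.1105]
ee_rot: [3.137, 0.002, 0.739]
wrist_force: [-0.2, 0.2, 0.6]
width: 0.0938
```

```bash
python3 go.py tart_berry .01
```

```text
time 20.83 pos [ 0.4422 -0.2842  0.1105] rpy [1.7975e+02 1.2000e-01 4.2320e+01] w 0.0938 F [-0.2  0.2  0.6]
tool-shift mm [  3.5   3.7 100.5] rows 2.413672951420408
tool-turn deg [ 0.25  0.12 -0.68]
```

>>> {"api": "jog_arm", "payload": {"series": [{"x": 0.001, "y": 0.003, "z": 0.008, "rx": 0.2, "ry": 0, "rz": 0}, {"x": 0, "y": 0.002, "z": 0.014, "rx": 0, "ry": 0, "rz": 0}, {"x": 0, "y": 0, "z": 0.014, "rx": 0, "ry": 0, "rz": 0}, {"x": 0, "y": 0, "z": 0.008, "rx": 0, "ry": 0, "rz": 0}, {"x": 0, "y": 0, "z": 0.003, "rx": 0, "ry": 0, "rz": 0}, {"x": 0, "y": 0, "z": 0, "rx": 0, "ry": 0, "rz": 0}]}}

```text
time: 21.33
tool_pos: [0.4492, -0.2825, 0.0605]
ee_rot: [3.141, -0.0, 0.745]
wrist_force: [-0.4, -0.2, 0.9]
width: 0.0937
```

```bash
python3 go.py tart_berry .01
```

```text
time 21.33 pos [ 0.4492 -0.2825  0.0605] rpy [ 1.7997e+02 -3.0000e-02  4.2660e+01] w 0.0937 F [-0.4 -0.2  0.9]
tool-shift mm [-3.   0.6 50.5] rows 1.2127381379327191
tool-turn deg [ 0.03 -0.03 -0.34]
```

>>> {"api": "jog_arm", "payload": {"series": [{"x": -0.002, "y": 0, "z": 0.003, "rx": 0, "ry": 0, "rz": 0}, {"x": -0.001, "y": 0, "z": 0.007, "rx": 0, "ry": 0, "rz": 0}, {"x": 0, "y": 0, "z": 0.01, "rx": 0, "ry": 0, "rz": 0}, {"x": 0, "y": 0, "z": 0.01, "rx": 0, "ry": 0, "rz": 0}, {"x": 0, "y": 0, "z": 0.007, "rx": 0, "ry": 0, "rz": 0}, {"x": 0, "y": 0, "z": 0.003, "rx": 0, "ry": 0, "rz": 0}, {"x": 0, "y": 0, "z": 0, "rx": 0, "ry": 0, "rz": 0}]}}

```text
time: 21.92
tool_pos: [0.4481, -0.284, 0.0176]
ee_rot: [3.139, -0.001, 0.747]
wrist_force: [0.1, 0.2, 0.2]
width: 0.0937
```

```bash
python3 go.py tart_berry .01
```

```text
time 21.92 pos [ 0.4481 -0.284   0.0176] rpy [ 1.7986e+02 -6.0000e-02  4.2780e+01] w 0.0937 F [0.1 0.2 0.2]
tool-shift mm [-1.2  0.3  7.6] rows 0.18406638754510926
tool-turn deg [ 0.14 -0.06 -0.22]
```

>>> {"api": "jog_arm", "payload": {"series": [{"x": -0.001, "y": 0, "z": 0.003, "rx": 0.1, "ry": 0, "rz": 0}, {"x": 0, "y": 0, "z": 0.003, "rx": 0, "ry": 0, "rz": 0}, {"x": 0, "y": 0, "z": 0.001, "rx": 0, "ry": 0, "rz": 0}, {"x": 0, "y": 0, "z": 0, "rx": 0, "ry": 0, "rz": 0}]}}

```text
time: 22.25
tool_pos: [0.4473, -0.2851, 0.0099]
ee_rot: [3.141, -0.001, 0.746]
wrist_force: [0.3, 0.4, 0.2]
width: 0.0939
```

```bash
python3 go.py tart_berry .01
```

```text
time 22.25 pos [ 0.4473 -0.2851  0.0099] rpy [ 1.7996e+02 -6.0000e-02  4.2760e+01] w 0.0939 F [0.3 0.4 0.2]
tool-shift mm [ 0.1 -0.  -0.1] rows 0.0043579772316813025
tool-turn deg [ 0.04 -0.06 -0.24]
```

>>> {"api": "jog_arm", "payload": {"series": [{"x": 0, "y": 0, "z": 0, "rx": 0, "ry": 0, "rz": 0}, {"x": 0, "y": 0, "z": 0, "rx": 0, "ry": 0, "rz": 0}, {"x": 0, "y": 0, "z": 0, "rx": 0, "ry": 0, "rz": 0}, {"x": 0, "y": 0, "z": 0, "rx": 0, "ry": 0, "rz": 0}, {"x": 0, "y": 0, "z": 0, "rx": 0, "ry": 0, "rz": 0}, {"x": 0, "y": 0, "z": 0, "rx": 0, "ry": 0, "rz": 0}, {"x": 0, "y": 0, "z": 0, "rx": 0, "ry": 0, "rz": 0}], "claw": 0}}

```text
time: 22.83
tool_pos: [0.4481, -0.2858, 0.0113]
ee_rot: [3.138, -0.001, 0.746]
wrist_force: [-0.5, -0.2, -0.8]
width: 0.0549
```

```bash
python3 go.py round_berry .1
```

```text
time 22.83 pos [ 0.4481 -0.2858  0.0113] rpy [ 1.7979e+02 -8.0000e-02  4.2760e+01] w 0.0549 F [-0.5 -0.2 -0.8]
tool-shift mm [ 442.2 -289.3  -89.2] rows 12.850167170072611
tool-turn deg [ 0.21 -0.08 -0.24]
```

>>> {"api": "jog_arm", "payload": {"series": [{"x": 0, "y": 0, "z": -0.005, "rx": 0, "ry": 0, "rz": 0}, {"x": 0, "y": 0, "z": -0.012, "rx": 0, "ry": 0, "rz": 0}, {"x": 0, "y": 0, "z": -0.02, "rx": 0, "ry": 0, "rz": 0}, {"x": 0, "y": 0, "z": -0.02, "rx": 0, "ry": 0, "rz": 0}, {"x": 0, "y": 0, "z": -0.02, "rx": 0, "ry": 0, "rz": 0}, {"x": 0, "y": 0, "z": -0.012, "rx": 0, "ry": 0, "rz": 0}, {"x": 0, "y": 0, "z": 0, "rx": 0, "ry": 0, "rz": 0}]}}

```text
time: 23.42
tool_pos: [0.4466, -0.2845, 0.1064]
ee_rot: [-3.141, -0.001, 0.746]
wrist_force: [-0.1, 0.1, 0.4]
width: 0.0551
```

```bash
python3 go.py round_berry .1
```

```text
time 23.42 pos [ 0.4466 -0.2845  0.1064] rpy [-1.7997e+02 -6.0000e-02  4.2760e+01] w 0.0551 F [-0.1  0.1  0.4]
tool-shift mm [ 442.3 -287.5    6.9] rows 12.651077971387087
tool-turn deg [-0.03 -0.06 -0.24]
```

>>> {"api": "jog_arm", "payload": {"series": [{"x": 0.012, "y": -0.008, "z": 0, "rx": 0, "ry": 0, "rz": 0}, {"x": 0.021, "y": -0.014, "z": -0.001, "rx": 0, "ry": 0, "rz": 0}, {"x": 0.029, "y": -0.019, "z": -0.001, "rx": 0, "ry": 0, "rz": 0}, {"x": 0.029, "y": -0.019, "z": -0.001, "rx": 0, "ry": 0, "rz": 0}, {"x": 0.029, "y": -0.019, "z": -0.001, "rx": 0, "ry": 0, "rz": 0}, {"x": 0.029, "y": -0.019, "z": -0.001, "rx": 0, "ry": 0, "rz": 0}, {"x": 0.029, "y": -0.019, "z": -0.001, "rx": 0, "ry": 0, "rz": 0}, {"x": 0.029, "y": -0.019, "z": -0.001, "rx": 0, "ry": 0, "rz": 0}, {"x": 0.029, "y": -0.019, "z": -0.001, "rx": 0, "ry": 0, "rz": 0}, {"x": 0.029, "y": -0.019, "z": -0.001, "rx": 0, "ry": 0, "rz": 0}, {"x": 0.029, "y": -0.019, "z": -0.001, "rx": 0, "ry": 0, "rz": 0}]}}

```text
time: 24.33
tool_pos: [0.5335, 0.0634, 0.1168]
ee_rot: [3.137, 0.002, 0.731]
wrist_force: [-0.1, -0.9, -0.3]
width: 0.0554
```

```bash
python3 go.py round_berry .1
```

```text
time 24.33 pos [0.5335 0.0634 0.1168] rpy [1.7973e+02 1.2000e-01 4.1910e+01] w 0.0554 F [-0.1 -0.9 -0.3]
tool-shift mm [140.9 -93.3  16.1] rows 4.071176304007993
tool-turn deg [ 0.27  0.12 -1.09]
```

>>> {"api": "jog_arm", "payload": {"series": [{"x": 0.028, "y": -0.015, "z": 0, "rx": 0, "ry": 0, "rz": -0.5}, {"x": 0.028, "y": -0.015, "z": 0, "rx": 0, "ry": 0, "rz": -0.5}, {"x": 0.028, "y": -0.015, "z": 0, "rx": 0, "ry": 0, "rz": 0}, {"x": 0.023, "y": -0.012, "z": 0, "rx": 0, "ry": 0, "rz": 0}, {"x": 0.016, "y": -0.008, "z": 0, "rx": 0, "ry": 0, "rz": 0}, {"x": 0.009, "y": -0.005, "z": 0, "rx": 0, "ry": 0, "rz": 0}, {"x": 0.003, "y": -0.001, "z": 0, "rx": 0, "ry": 0, "rz": 0}, {"x": 0, "y": 0, "z": 0, "rx": 0, "ry": 0, "rz": 0}]}}

```text
time: 25.0
tool_pos: [0.5833, 0.2226, 0.1126]
ee_rot: [3.141, 0.006, 0.76]
wrist_force: [0.2, -0.1, -1.0]
width: 0.0552
```

```bash
python3 go.py round_berry .012
```

```text
time 25.0 pos [0.5833 0.2226 0.1126] rpy [179.98   0.33  43.56] w 0.0552 F [ 0.2 -0.1 -1. ]
tool-shift mm [ -1.7  -8.1 100.6] rows 2.4210137505718325
tool-turn deg [0.02 0.33 0.56]
```

>>> {"api": "jog_arm", "payload": {"series": [{"x": -0.001, "y": -0.004, "z": 0, "rx": 0, "ry": 0.3, "rz": 0.4}, {"x": 0, "y": -0.003, "z": 0.007, "rx": 0, "ry": 0, "rz": 0}, {"x": 0, "y": 0, "z": 0.015, "rx": 0, "ry": 0, "rz": 0}, {"x": 0, "y": 0, "z": 0.02, "rx": 0, "ry": 0, "rz": 0}, {"x": 0, "y": 0, "z": 0.012, "rx": 0, "ry": 0, "rz": 0}, {"x": 0, "y": 0, "z": 0.006, "rx": 0, "ry": 0, "rz": 0}, {"x": 0, "y": 0, "z": 0, "rx": 0, "ry": 0, "rz": 0}]}}

```text
time: 25.58
tool_pos: [0.5758, 0.2204, 0.0504]
ee_rot: [3.139, 0.001, 0.744]
wrist_force: [-0.2, -0.8, -2.2]
width: 0.0553
```

```bash
python3 go.py round_berry .012
```

```text
time 25.58 pos [0.5758 0.2204 0.0504] rpy [1.7987e+02 6.0000e-02 4.2650e+01] w 0.0553 F [-0.2 -0.8 -2.2]
tool-shift mm [ 4.7 -4.6 38.4] rows 0.9336317613111507
tool-turn deg [ 0.13  0.06 -0.35]
```

>>> {"api": "jog_arm", "payload": {"series": [{"x": 0.002, "y": -0.002, "z": 0.002, "rx": 0, "ry": 0, "rz": 0}, {"x": 0.002, "y": -0.002, "z": 0.006, "rx": 0, "ry": 0, "rz": 0}, {"x": 0, "y": 0, "z": 0.008, "rx": 0, "ry": 0, "rz": 0}, {"x": 0, "y": 0, "z": 0.007, "rx": 0, "ry": 0, "rz": 0}, {"x": 0, "y": 0, "z": 0.003, "rx": 0, "ry": 0, "rz": 0}, {"x": 0, "y": 0, "z": 0, "rx": 0, "ry": 0, "rz": 0}]}}

```text
time: 26.08
tool_pos: [0.5776, 0.2263, 0.0244]
ee_rot: [3.138, -0.003, 0.743]
wrist_force: [-0.5, 0.7, -1.7]
width: 0.0557
```

```bash
python3 go.py round_berry .012
```

```text
time 26.08 pos [0.5776 0.2263 0.0244] rpy [ 1.7977e+02 -1.6000e-01  4.2580e+01] w 0.0557 F [-0.5  0.7 -1.7]
tool-shift mm [-0.7 -1.5 12.4] rows 0.29888607897586267
tool-turn deg [ 0.23 -0.15 -0.42]
```

>>> {"api": "jog_arm", "payload": {"series": [{"x": 0, "y": -0.001, "z": 0.003, "rx": 0.2, "ry": -0.1, "rz": 0}, {"x": 0, "y": 0, "z": 0.004, "rx": 0, "ry": 0, "rz": 0}, {"x": 0, "y": 0, "z": 0.003, "rx": 0, "ry": 0, "rz": 0}, {"x": 0, "y": 0, "z": 0, "rx": 0, "ry": 0, "rz": 0}, {"x": 0, "y": 0, "z": 0, "rx": 0, "ry": 0, "rz": 0}]}}

```text
time: 26.5
tool_pos: [0.5773, 0.2274, 0.0136]
ee_rot: [3.141, -0.001, 0.743]
wrist_force: [0.1, 0.7, -0.8]
width: 0.0552
```

```bash
python3 go.py round_berry .0115
```

```text
time 26.5 pos [0.5773 0.2274 0.0136] rpy [ 1.7997e+02 -8.0000e-02  4.2600e+01] w 0.0552 F [ 0.1  0.7 -0.8]
tool-shift mm [-1.2 -0.4  2.1] rows 0.05815117052030236
tool-turn deg [ 0.03 -0.08 -0.4 ]
```

>>> {"api": "jog_arm", "payload": {"series": [{"x": -0.001, "y": 0, "z": 0.001, "rx": 0, "ry": 0, "rz": 0}, {"x": 0, "y": 0, "z": 0.001, "rx": 0, "ry": 0, "rz": 0}, {"x": 0, "y": 0, "z": 0, "rx": 0, "ry": 0, "rz": 0}]}}

```text
time: 26.75
tool_pos: [0.5767, 0.2267, 0.0125]
ee_rot: [3.141, -0.002, 0.743]
wrist_force: [-0.2, -0.1, -0.6]
width: 0.0553
```

```bash
python3 go.py round_berry .0115
```

```text
time 26.75 pos [0.5767 0.2267 0.0125] rpy [ 1.7995e+02 -1.2000e-01  4.2600e+01] w 0.0553 F [-0.2 -0.1 -0.6]
tool-shift mm [-0.3 -0.6  1. ] rows 0.02961077730228329
tool-turn deg [ 0.05 -0.12 -0.4 ]
```

>>> {"api": "jog_arm", "payload": {"series": [{"x": 0, "y": 0, "z": 0.001, "rx": 0, "ry": 0, "rz": 0}, {"x": 0, "y": 0, "z": 0, "rx": 0, "ry": 0, "rz": 0}]}}

```text
time: 26.92
tool_pos: [0.5772, 0.2268, 0.0125]
ee_rot: [3.14, -0.004, 0.743]
wrist_force: [-0.5, 0.4, -1.0]
width: 0.0552
```

>>> {"api": "jog_arm", "payload": {"series": [{"x": 0, "y": 0, "z": 0, "rx": 0, "ry": 0, "rz": 0}, {"x": 0, "y": 0, "z": 0, "rx": 0, "ry": 0, "rz": 0}, {"x": 0, "y": 0, "z": 0, "rx": 0, "ry": 0, "rz": 0}, {"x": 0, "y": 0, "z": 0, "rx": 0, "ry": 0, "rz": 0}, {"x": 0, "y": 0, "z": 0, "rx": 0, "ry": 0, "rz": 0}], "claw": 0.85}}

```text
time: 27.33
tool_pos: [0.578, 0.227, 0.0129]
ee_rot: [3.139, -0.005, 0.743]
wrist_force: [-0.2, -0.2, 0.6]
width: 0.0793
```

>>> {"api": "jog_arm", "payload": {"series": [{"x": 0, "y": 0, "z": -0.008, "rx": 0, "ry": 0, "rz": 0}, {"x": 0, "y": 0, "z": -0.02, "rx": 0, "ry": 0, "rz": 0}, {"x": 0, "y": 0, "z": -0.03, "rx": 0, "ry": 0, "rz": 0}, {"x": 0, "y": 0, "z": -0.025, "rx": 0, "ry": 0, "rz": 0}, {"x": 0, "y": 0, "z": -0.01, "rx": 0, "ry": 0, "rz": 0}]}}

```text
time: 27.75
tool_pos: [0.5742, 0.2259, 0.1054]
ee_rot: [-3.139, 0.005, 0.743]
wrist_force: [0.1, 0.3, 0.5]
width: 0.0799
```

```bash
python3 go.py tart_blue .11
```

```text
time 27.75 pos [0.5742 0.2259 0.1054] rpy [-179.86    0.27   42.59] w 0.0799 F [0.1 0.3 0.5]
tool-shift mm [-215.   329.9   -4.4] rows 9.443578069183909
tool-turn deg [-0.14  0.27 -0.41]
```

>>> {"api": "jog_arm", "payload": {"series": [{"x": -0.008, "y": 0.012, "z": 0, "rx": 0, "ry": 0.3, "rz": 0}, {"x": -0.014, "y": 0.022, "z": 0, "rx": 0, "ry": 0, "rz": 0}, {"x": -0.019, "y": 0.029, "z": 0, "rx": 0, "ry": 0, "rz": 0}, {"x": -0.019, "y": 0.029, "z": 0, "rx": 0, "ry": 0, "rz": 0}, {"x": -0.019, "y": 0.029, "z": 0, "rx": 0, "ry": 0, "rz": 0}, {"x": -0.019, "y": 0.029, "z": 0, "rx": 0, "ry": 0, "rz": 0}, {"x": -0.019, "y": 0.029, "z": 0, "rx": 0, "ry": 0, "rz": 0}, {"x": -0.019, "y": 0.029, "z": 0, "rx": 0, "ry": 0, "rz": 0}], "claw": 1}}

```text
time: 28.42
tool_pos: [0.6155, -0.027, 0.1028]
ee_rot: [-3.139, -0.005, 0.756]
wrist_force: [0.4, 1.0, 0.6]
width: 0.0943
```

```bash
python3 go.py tart_blue .11
```

```text
time 28.42 pos [ 0.6155 -0.027   0.1028] rpy [-179.86   -0.28   43.33] w 0.0943 F [0.4 1.  0.6]
tool-shift mm [-75.7 114.8  -7.8] rows 3.3024986705589465
tool-turn deg [-0.14 -0.28  0.33]
```

>>> {"api": "jog_arm", "payload": {"series": [{"x": -0.017, "y": 0.026, "z": -0.001, "rx": 0, "ry": -0.2, "rz": 0.3}, {"x": -0.017, "y": 0.025, "z": -0.001, "rx": 0, "ry": 0, "rz": 0}, {"x": -0.014, "y": 0.02, "z": -0.001, "rx": 0, "ry": 0, "rz": 0}, {"x": -0.01, "y": 0.015, "z": -0.001, "rx": 0, "ry": 0, "rz": 0}, {"x": -0.006, "y": 0.008, "z": 0, "rx": 0, "ry": 0, "rz": 0}, {"x": -0.002, "y": 0.003, "z": 0, "rx": 0, "ry": 0, "rz": 0}, {"x": 0, "y": 0, "z": 0, "rx": 0, "ry": 0, "rz": 0}, {"x": 0, "y": 0, "z": 0, "rx": 0, "ry": 0, "rz": 0}]}}

```text
time: 29.08
tool_pos: [0.6252, -0.1638, 0.0945]
ee_rot: [-3.129, 0.011, 0.736]
wrist_force: [0.5, 0.7, 0.2]
width: 0.0943
```

```bash
python3 go.py tart_blue .01; python3 - <<'E'
from go import *
from bench import cams
w=cams.snapshot("top"); cv2.imwrite("pics/t3.png",w["img"][:,:,::-1])
E
```

```text
time 29.08 pos [ 0.6252 -0.1638  0.0945] rpy [-179.25    0.61   42.17] w 0.0943 F [0.5 0.7 0.2]
tool-shift mm [12.2  9.6 84.3] rows 2.054205766985764
tool-turn deg [-0.75  0.6  -0.84]
```

View pics/t3.png

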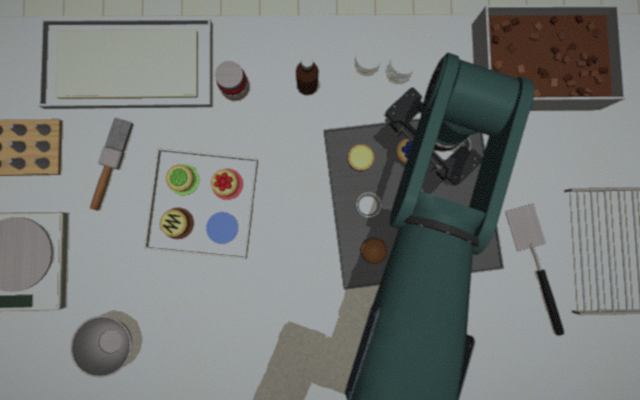

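Choc, pistachio and berry stand on their own rounds at (175,222), (181,179) and (226,183), and the plain and dark tartlets haven't moved. Next is blue.

>>> {"api": "jog_arm", "payload": {"series": [{"x": 0.005, "y": 0.004, "z": 0, "rx": -0.7, "ry": 0.6, "rz": -0.5}, {"x": 0.004, "y": 0.004, "z": 0.004, "rx": 0, "ry": 0, "rz": 0}, {"x": 0.001, "y": 0.001, "z": 0.008, "rx": 0, "ry": 0, "rz": 0}, {"x": 0, "y": 0, "z": 0.008, "rx": 0, "ry": 0, "rz": 0}, {"x": 0, "y": 0, "z": 0.003, "rx": 0, "ry": 0, "rz": 0}, {"x": 0, "y": 0, "z": 0, "rx": 0, "ry": 0, "rz": 0}]}}

```text
time: 29.63
tool_pos: [0.6407, -0.1573, 0.0692]
ee_rot: [-3.142, -0.002, 0.754]
wrist_force: [-0.8, -0.5, -0.0]
width: 0.0944
```

```bash
python3 go.py tart_blue .01
```

```text
time 29.63 pos [ 0.6407 -0.1573  0.0692] rpy [-1.800e+02 -1.300e-01  4.319e+01] w 0.0944 F [-0.8 -0.5 -0. ]
tool-shift mm [-4.7  2.8 59.2] rows 1.424828204800496
tool-turn deg [-0.   -0.13  0.19]
```

>>> {"api": "jog_arm", "payload": {"series": [{"x": -0.002, "y": 0.001, "z": 0.003, "rx": 0, "ry": -0.1, "rz": 0}, {"x": -0.002, "y": 0.001, "z": 0.008, "rx": 0, "ry": 0, "rz": 0}, {"x": 0, "y": 0, "z": 0.012, "rx": 0, "ry": 0, "rz": 0}, {"x": 0, "y": 0, "z": 0.012, "rx": 0, "ry": 0, "rz": 0}, {"x": 0, "y": 0, "z": 0.008, "rx": 0, "ry": 0, "rz": 0}, {"x": 0, "y": 0, "z": 0.003, "rx": 0, "ry": 0, "rz": 0}, {"x": 0, "y": 0, "z": 0, "rx": 0, "ry": 0, "rz": 0}]}}

```text
time: 30.22
tool_pos: [0.6375, -0.1616, 0.0164]
ee_rot: [-3.139, 0.001, 0.754]
wrist_force: [0.9, 0.1, 0.0]
width: 0.094
```

```bash
python3 go.py tart_blue .01
```

```text
time 30.22 pos [ 0.6375 -0.1616  0.0164] rpy [-1.7983e+02  8.0000e-02  4.3190e+01] w 0.094 F [0.9 0.1 0. ]
tool-shift mm [0.6 1.8 6.3] rows 0.15880257751492471
tool-turn deg [-0.17  0.08  0.19]
```

>>> {"api": "jog_arm", "payload": {"series": [{"x": 0, "y": 0.001, "z": 0.003, "rx": -0.1, "ry": 0, "rz": 0}, {"x": 0, "y": 0, "z": 0.002, "rx": 0, "ry": 0, "rz": 0}, {"x": 0, "y": 0, "z": 0.001, "rx": 0, "ry": 0, "rz": 0}, {"x": 0, "y": 0, "z": 0, "rx": 0, "ry": 0, "rz": 0}]}}

```text
time: 30.55
tool_pos: [0.6384, -0.1626, 0.0096]
ee_rot: [-3.141, 0.001, 0.754]
wrist_force: [-0.6, 0.7, 0.0]
width: 0.0944
```

```bash
python3 go.py tart_blue .01
```

```text
time 30.55 pos [ 0.6384 -0.1626  0.0096] rpy [-1.7994e+02  8.0000e-02  4.3180e+01] w 0.0944 F [-0.6  0.7  0. ]
tool-shift mm [ 0.6  0.5 -0.4] rows 0.020764300357967055
tool-turn deg [-0.06  0.08  0.18]
```

>>> {"api": "jog_arm", "payload": {"series": [{"x": 0, "y": 0, "z": 0, "rx": 0, "ry": 0, "rz": 0}, {"x": 0, "y": 0, "z": 0, "rx": 0, "ry": 0, "rz": 0}, {"x": 0, "y": 0, "z": 0, "rx": 0, "ry": 0, "rz": 0}, {"x": 0, "y": 0, "z": 0, "rx": 0, "ry": 0, "rz": 0}, {"x": 0, "y": 0, "z": 0, "rx": 0, "ry": 0, "rz": 0}, {"x": 0, "y": 0, "z": 0, "rx": 0, "ry": 0, "rz": 0}, {"x": 0, "y": 0, "z": 0, "rx": 0, "ry": 0, "rz": 0}], "claw": 0}}

```text
time: 31.13
tool_pos: [0.6398, -0.163, 0.012]
ee_rot: [3.139, -0.0, 0.754]
wrist_force: [-0.7, -0.5, -0.7]
width: 0.0554
```

```bash
python3 go.py round_blue .1
```

```text
time 31.13 pos [ 0.6398 -0.163   0.012 ] rpy [ 1.7985e+02 -2.0000e-02  4.3190e+01] w 0.0554 F [-0.7 -0.5 -0.7]
tool-shift mm [ 159.7 -399.6  -89.1] rows 10.53747098753453
tool-turn deg [ 0.15 -0.02  0.19]
```

>>> {"api": "jog_arm", "payload": {"series": [{"x": 0, "y": 0, "z": -0.005, "rx": 0, "ry": 0, "rz": 0}, {"x": 0, "y": 0, "z": -0.012, "rx": 0, "ry": 0, "rz": 0}, {"x": 0, "y": 0, "z": -0.02, "rx": 0, "ry": 0, "rz": 0}, {"x": 0, "y": 0, "z": -0.02, "rx": 0, "ry": 0, "rz": 0}, {"x": 0, "y": 0, "z": -0.02, "rx": 0, "ry": 0, "rz": 0}, {"x": 0, "y": 0, "z": -0.012, "rx": 0, "ry": 0, "rz": 0}, {"x": 0, "y": 0, "z": 0, "rx": 0, "ry": 0, "rz": 0}]}}

```text
time: 31.72
tool_pos: [0.6381, -0.1622, 0.1064]
ee_rot: [-3.14, 0.002, 0.754]
wrist_force: [0.2, -0.4, -0.9]
width: 0.0554
```

```bash
python3 go.py round_blue .1
```

```text
time 31.72 pos [ 0.6381 -0.1622  0.1064] rpy [-1.7992e+02  9.0000e-02  4.3190e+01] w 0.0554 F [ 0.2 -0.4 -0.9]
tool-shift mm [ 160.4 -398.1    6.8] rows 10.293323123485148
tool-turn deg [-0.08  0.09  0.19]
```

>>> {"api": "jog_arm", "payload": {"series": [{"x": 0.006, "y": -0.013, "z": 0, "rx": 0, "ry": 0, "rz": 0}, {"x": 0.01, "y": -0.022, "z": -0.001, "rx": 0, "ry": 0, "rz": 0}, {"x": 0.013, "y": -0.031, "z": -0.001, "rx": 0, "ry": 0, "rz": 0}, {"x": 0.013, "y": -0.031, "z": -0.001, "rx": 0, "ry": 0, "rz": 0}, {"x": 0.013, "y": -0.031, "z": -0.001, "rx": 0, "ry": 0, "rz": 0}, {"x": 0.013, "y": -0.031, "z": -0.001, "rx": 0, "ry": 0, "rz": 0}, {"x": 0.013, "y": -0.031, "z": -0.001, "rx": 0, "ry": 0, "rz": 0}, {"x": 0.013, "y": -0.031, "z": -0.001, "rx": 0, "ry": 0, "rz": 0}]}}

```text
time: 32.38
tool_pos: [0.5482, 0.0709, 0.1088]
ee_rot: [-3.135, 0.006, 0.743]
wrist_force: [1.3, 1.0, -0.8]
width: 0.0548
```

```bash
python3 go.py round_blue .1
```

```text
time 32.38 pos [0.5482 0.0709 0.1088] rpy [-179.64    0.34   42.56] w 0.0548 F [ 1.3  1.  -0.8]
tool-shift mm [  64.6 -167.3    9.5] rows 4.305727082435393
tool-turn deg [-0.37  0.33 -0.45]
```

>>> {"api": "jog_arm", "payload": {"series": [{"x": 0.012, "y": -0.03, "z": 0, "rx": -0.3, "ry": 0.3, "rz": -0.3}, {"x": 0.012, "y": -0.03, "z": 0, "rx": 0, "ry": 0, "rz": 0}, {"x": 0.012, "y": -0.028, "z": 0, "rx": 0, "ry": 0, "rz": 0}, {"x": 0.011, "y": -0.024, "z": 0, "rx": 0, "ry": 0, "rz": 0}, {"x": 0.008, "y": -0.017, "z": 0, "rx": 0, "ry": 0, "rz": 0}, {"x": 0.004, "y": -0.009, "z": 0, "rx": 0, "ry": 0, "rz": 0}, {"x": 0.001, "y": -0.003, "z": 0, "rx": 0, "ry": 0, "rz": 0}, {"x": 0, "y": 0, "z": 0, "rx": 0, "ry": 0, "rz": 0}]}}

```text
time: 33.05
tool_pos: [0.4776, 0.2319, 0.1022]
ee_rot: [-3.128, 0.011, 0.761]
wrist_force: [-0.0, 0.2, -1.0]
width: 0.055
```

```bash
python3 go.py round_blue .012
```

```text
time 33.05 pos [0.4776 0.2319 0.1022] rpy [-179.23    0.61   43.63] w 0.055 F [-0.   0.2 -1. ]
tool-shift mm [ 8.7  0.3 90.1] rows 2.1702061930734757
tool-turn deg [-0.76  0.61  0.62]
```

>>> {"api": "jog_arm", "payload": {"series": [{"x": 0.004, "y": -0.001, "z": 0, "rx": -0.7, "ry": 0.6, "rz": 0.4}, {"x": 0.004, "y": -0.001, "z": 0.006, "rx": 0, "ry": 0, "rz": 0}, {"x": 0.001, "y": 0, "z": 0.014, "rx": 0, "ry": 0, "rz": 0}, {"x": 0, "y": 0, "z": 0.016, "rx": 0, "ry": 0, "rz": 0}, {"x": 0, "y": 0, "z": 0.012, "rx": 0, "ry": 0, "rz": 0}, {"x": 0, "y": 0, "z": 0.006, "rx": 0, "ry": 0, "rz": 0}, {"x": 0, "y": 0, "z": 0, "rx": 0, "ry": 0, "rz": 0}]}}

```text
time: 33.63
tool_pos: [0.487, 0.2348, 0.0446]
ee_rot: [3.138, -0.002, 0.744]
wrist_force: [-0.0, -0.2, -0.1]
width: 0.0553
```

```bash
python3 go.py round_blue .012
```

```text
time 33.63 pos [0.487  0.2348 0.0446] rpy [ 1.7979e+02 -1.1000e-01  4.2640e+01] w 0.0553 F [-0.  -0.2 -0.1]
tool-shift mm [-1.2 -5.3 32.6] rows 0.791466021399298
tool-turn deg [ 0.21 -0.11 -0.36]
```

>>> {"api": "jog_arm", "payload": {"series": [{"x": 0, "y": -0.003, "z": 0.002, "rx": 0.2, "ry": -0.1, "rz": 0}, {"x": 0, "y": -0.002, "z": 0.005, "rx": 0, "ry": 0, "rz": 0}, {"x": 0, "y": 0, "z": 0.006, "rx": 0, "ry": 0, "rz": 0}, {"x": 0, "y": 0, "z": 0.005, "rx": 0, "ry": 0, "rz": 0}, {"x": 0, "y": 0, "z": 0.002, "rx": 0, "ry": 0, "rz": 0}, {"x": 0, "y": 0, "z": 0, "rx": 0, "ry": 0, "rz": 0}]}}

```text
time: 34.13
tool_pos: [0.4855, 0.238, 0.0242]
ee_rot: [3.14, -0.003, 0.741]
wrist_force: [-0.6, -0.1, -0.9]
width: 0.0555
```

```bash
python3 go.py round_blue .012
```

```text
time 34.13 pos [0.4855 0.238  0.0242] rpy [ 1.7992e+02 -1.6000e-01  4.2480e+01] w 0.0555 F [-0.6 -0.1 -0.9]
tool-shift mm [-2.3 -1.8 12.2] rows 0.3013943488558696
tool-turn deg [ 0.08 -0.16 -0.52]
```

>>> {"api": "jog_arm", "payload": {"series": [{"x": -0.002, "y": -0.001, "z": 0.003, "rx": 0, "ry": -0.1, "rz": 0}, {"x": 0, "y": 0, "z": 0.004, "rx": 0, "ry": 0, "rz": 0}, {"x": 0, "y": 0, "z": 0.003, "rx": 0, "ry": 0, "rz": 0}, {"x": 0, "y": 0, "z": 0, "rx": 0, "ry": 0, "rz": 0}, {"x": 0, "y": 0, "z": 0, "rx": 0, "ry": 0, "rz": 0}]}}

```text
time: 34.55
tool_pos: [0.4834, 0.2377, 0.0138]
ee_rot: [3.14, -0.002, 0.742]
wrist_force: [0.9, -0.5, -0.8]
width: 0.0552
```

```bash
python3 go.py round_blue .012
```

```text
time 34.55 pos [0.4834 0.2377 0.0138] rpy [ 1.7989e+02 -1.2000e-01  4.2500e+01] w 0.0552 F [ 0.9 -0.5 -0.8]
tool-shift mm [-0.6 -0.6  1.8] rows 0.048422816990996216
tool-turn deg [ 0.11 -0.12 -0.5 ]
```

>>> {"api": "jog_arm", "payload": {"series": [{"x": 0, "y": 0, "z": 0.001, "rx": 0, "ry": 0, "rz": 0}, {"x": 0, "y": 0, "z": 0.001, "rx": 0, "ry": 0, "rz": 0}, {"x": 0, "y": 0, "z": 0, "rx": 0, "ry": 0, "rz": 0}]}}

```text
time: 34.8
tool_pos: [0.4839, 0.2379, 0.0132]
ee_rot: [3.139, -0.003, 0.742]
wrist_force: [-0.5, -0.4, -0.9]
width: 0.055
```

>>> {"api": "jog_arm", "payload": {"series": [{"x": 0, "y": 0, "z": 0, "rx": 0, "ry": 0, "rz": 0}, {"x": 0, "y": 0, "z": 0, "rx": 0, "ry": 0, "rz": 0}, {"x": 0, "y": 0, "z": 0, "rx": 0, "ry": 0, "rz": 0}, {"x": 0, "y": 0, "z": 0, "rx": 0, "ry": 0, "rz": 0}, {"x": 0, "y": 0, "z": 0, "rx": 0, "ry": 0, "rz": 0}], "claw": 0.85}}

```text
time: 35.22
tool_pos: [0.4849, 0.2382, 0.0139]
ee_rot: [3.138, -0.006, 0.742]
wrist_force: [0.5, 0.3, 0.9]
width: 0.0796
```

>>> {"api": "jog_arm", "payload": {"series": [{"x": 0, "y": 0, "z": -0.008, "rx": 0, "ry": 0, "rz": 0}, {"x": 0, "y": 0, "z": -0.02, "rx": 0, "ry": 0, "rz": 0}, {"x": 0, "y": 0, "z": -0.03, "rx": 0, "ry": 0, "rz": 0}, {"x": 0, "y": 0, "z": -0.03, "rx": 0, "ry": 0, "rz": 0}, {"x": 0, "y": 0, "z": -0.03, "rx": 0, "ry": 0, "rz": 0}, {"x": -0.015, "y": 0.015, "z": -0.01, "rx": 0, "ry": 0, "rz": 0}, {"x": -0.03, "y": 0.03, "z": 0, "rx": 0, "ry": 0, "rz": 0}, {"x": -0.03, "y": 0.03, "z": 0, "rx": 0, "ry": 0, "rz": 0}, {"x": -0.03, "y": 0.03, "z": 0, "rx": 0, "ry": 0, "rz": 0}, {"x": -0.025, "y": 0.025, "z": 0, "rx": 0, "ry": 0, "rz": 0}, {"x": -0.01, "y": 0.01, "z": 0, "rx": 0, "ry": 0, "rz": 0}, {"x": 0, "y": 0, "z": 0, "rx": 0, "ry": 0, "rz": 0}]}}

```text
time: 36.22
tool_pos: [0.4765, 0.0348, 0.1556]
ee_rot: [3.131, -0.011, 0.749]
wrist_force: [0.5, 0.1, 0.4]
width: 0.0797
```

```bash
python3 - <<'E'
from go import *
from bench import cams
from seg import *
to("round_blue",.2)
t=cams.snapshot("top"); cv2.imwrite("pics/t4.png",t["img"][:,:,::-1]);s=cams.snapshot("scene"); cv2.imwrite("pics/s4.png",cv2.resize(s["img"][140:300,120:520,::-1],(800,320)))
E
```

```text
time 36.22 pos [0.4765 0.0348 0.1556] rpy [179.38  -0.62  42.9 ] w 0.0797 F [0.5 0.1 0.4]
tool-shift mm [ 143.1 -144.   -44.5] rows 4.984764985118289
```

View pics/t4.png

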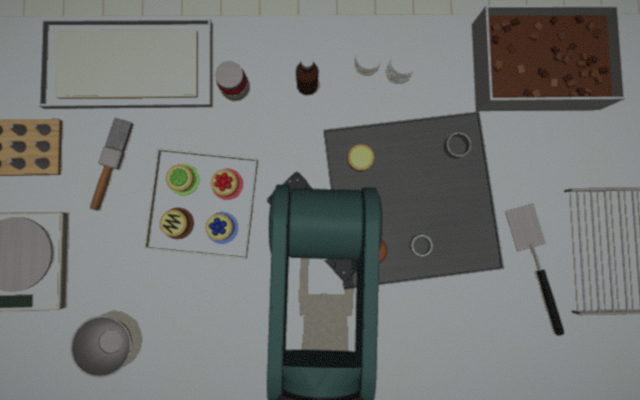

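View pics/s4.png

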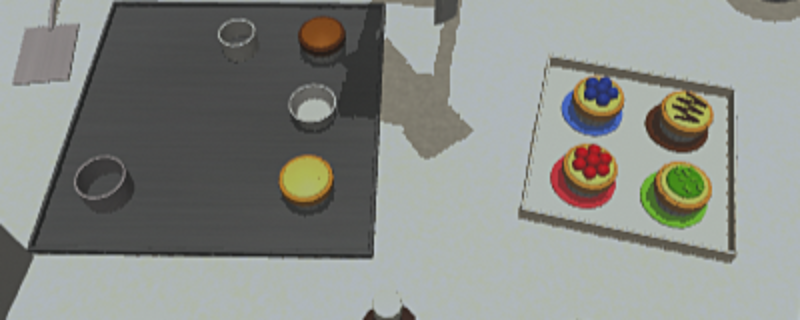

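All four tartlets stand upright on their own rounds: blue (220,227), choc (175,222), berry (226,183), pistachio (181,179). Plain and dark stand on the tray. One last numeric check before handing in.

```bash
python3 - <<'E'
from go import *
from bench import cams
t=cams.snapshot("top");s=cams.snapshot("scene")
def cr(img,u,v,r=20,lo=(10,60,110),hi=(32,255,255)):
    u,v=int(u)-r,int(v)-r; h=cv2.cvtColor(img[v:v+2*r,u:u+2*r],cv2.COLOR_RGB2HSV)
    m=cv2.inRange(h,lo,hi); cs,_=cv2.findContours(m,cv2.RETR_EXTERNAL,cv2.CHAIN_APPROX_NONE)
    k=max(cs,key=cv2.contourArea); e=cv2.fitEllipse(k); M=cv2.moments(cv2.convexHull(k)); return np.array([M['m10']/M['m00']+u,M['m01']/M['m00']+v]),np.round(e[1],1)
for n in ["choc","berry","pistachio","blue"]:
    g=[*TG["round_"+n],.03]; a,ea=cr(t["img"],*proj(t,g)); b,eb=cr(s["img"],*proj(s,g))
    p,e=tri([ray(t,*a),ray(s,*b)]); print(n,p.round(4),round(e,4),ea,eb,"off mm",((p[:2]-g[:2])*1000).round(1))
for n,q,u in [("plain",(.6266,-.0594,.029),1),("dark",(.4295,-.0814,.0318),0)]:
    b,eb=cr(s["img"],*proj(s,q),lo=(0,70,40),hi=(35,255,255)); print(n,b.round(1),eb)
print(robot.get_obs()["qvel"].round(3))
E
```

```text
choc [0.4937 0.3337 0.0334] 0.0002 [25.1 25.9] [17.7 23.1] off mm [-0.1  2.5]
berry [0.5767 0.2291 0.0321] 0.0005 [24.9 25.9] [20.4 25. ] off mm [0.6 2.2]
pistachio [0.5876 0.3224 0.0324] 0.0003 [24.8 25.7] [21.5 28.4] off mm [0.4 1.9]
blue [0.484  0.2393 0.0337] 0.0002 [25.1 25.5] [18.1 22.9] off mm [1.4 1.5]
plain [272.7 229.8] [25.4 27.1]
dark [280.7 156.8] [17.2 23. ]
[ 0.015  0.007  0.002 -0.003 -0.002 -0.003]
```

All four are within about 3 mm of their round centres. Plain and dark are at the same pixels as at the start.

```bash
python3 -c "
from bench import ticket
print(ticket.close_job())"
```

```text
the job is handed in; nothing more can be done
None
```

I moved the four topped tartlets one at a time from the tray to the rounds of their own colour. I gripped each by the crust with the jaws set diagonally, lowered it to contact and released it. I then backed the arm away, 0.15 m up, and handed the job in at about 36 s of the 99 s allowed. No verdict was reported.

**Placement:** in the last two-view check, the offsets from the round centres were 2.5 mm (choc), 2.3 mm (berry), 1.9 mm (pistachio) and 2.1 mm (blue), against a limit of 12 mm. In the pictures all four stand upright and are clear of the fingers. Their crusts measured 32–34 mm high, which fits tartlets resting on the rounds.

**Left on the tray:** the plain and overbaked tartlets were within 0.3 px of their starting positions in the scene view. The arm hid the overbaked one in the last top view, so its final check rests on that one camera.

**Disagreements:**
- The networks' boxes were off by up to about 10 mm in height and a few mm sideways, so I aimed from outlines taken in both fixed views; those agreed within 0.6 mm.
- The wrist camera agreed with those aim points to about 3 px.
- The arm overshot or drifted by up to 18 mm on long moves; I corrected this before each grasp and each placing.

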